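# Gather the chestnuts in a corner of the tray

## Task

Tip the three chestnuts in the steel hand scoop into the wooden tray with the other three, and lay the empty scoop back flat on the table, clear of the tray. Then take hold of the tray and tilt it so that all six chestnuts slide together into its near corner (your side) on the side where the steel basin stands, ready for the wrapper to pick from. Finish while holding the tray still and tilted like that, its low corner resting on the table and nothing but your hand propping it up; spill nothing and leave the other things where they stand.

Things in the scene. Friction and masses are not known exactly. Their poses are not given: they have to be found in the camera images.
- tray: Loose open wooden tray, 200 mm (its x) by 270 mm (its y) outside, 65 mm high, plain 10 mm walls all round that can be pinched anywhere from above, floor 6 mm thick, about 0.5 kg. Origin: centre of its underside; z up, x points roughly away from the robot, y roughly to the robot's left.
- corner_left (a point): Point on the tray's inner floor, in its near left corner (tray frame x -90, y +125, z +6 mm), where the inner faces of the two walls meet. The corner on the basin's side when the basin stands at the robot's left (y > 0).
- corner_right (a point): The same in the near right corner (tray frame x -90, y -125, z +6 mm); the corner on the basin's side when the basin stands at the robot's right (y < 0).
- scoop: Loose flat-bottomed steel hand scoop, wooden handle, 0.22 kg, lying flat beside the tray, on the side away from the basin. Origin: centre of the underside of its pan. Pan 110 mm long (x -55 to +55), 84 mm wide (y): 3 mm floor, 40 mm high back wall at x +55, 3 mm sides that fall to nothing at the open mouth at x -55. Lowering the mouth by 40 degrees or more empties it; level it keeps its load.
- scoop_grip (a point): Point on the axis of the scoop's handle, at scoop frame x +115, y 0, z +34 mm. The handle is a straight level bar from x +68 to +168 mm, 22 mm wide (y) and 20 mm thick (z). The scoop balances near the back of its pan, so the handle wants a firm grip.
- scoop_mouth (a point): Middle of the scoop's open front edge, upper face of its floor: scoop frame x -55, y 0, z +3 mm.
- chestnut1: A glossy brown chestnut, 28 mm across and 22 mm high with a small flat base, 13 g. Origin: centre of its flat base. Slides on the tray floor from about 20 degrees, along a wall from about 30. At the start it lies in the tray.
- chestnut2: A glossy brown chestnut, 28 mm across and 22 mm high with a small flat base, 13 g. Origin: centre of its flat base. Slides on the tray floor from about 20 degrees, along a wall from about 30. At the start it lies in the tray.
- chestnut3: A glossy brown chestnut, 28 mm across and 22 mm high with a small flat base, 13 g. Origin: centre of its flat base. Slides on the tray floor from about 20 degrees, along a wall from about 30. At the start it lies in the tray.
- chestnut4: A glossy brown chestnut, 28 mm across and 22 mm high with a small flat base, 13 g. Origin: centre of its flat base. Slides on the tray floor from about 20 degrees, along a wall from about 30. At the start it lies in the scoop.
- chestnut5: A glossy brown chestnut, 28 mm across and 22 mm high with a small flat base, 13 g. Origin: centre of its flat base. Slides on the tray floor from about 20 degrees, along a wall from about 30. At the start it lies in the scoop.
- chestnut6: A glossy brown chestnut, 28 mm across and 22 mm high with a small flat base, 13 g. Origin: centre of its flat base. Slides on the tray floor from about 20 degrees, along a wall from about 30. At the start it lies in the scoop.
- basin: Wide round steel basin of wrapped leaf dumplings, 262 mm across the rim, 88 mm high (dumplings up to 120 mm), heavy, fixed. Origin: centre of its underside. It stands at the left or the right of the tray.
- dumpling1: Bystander: a loose green leaf-wrapped pyramid dumpling, 75 mm wide, 60 mm high, between the robot and the tray, to the left. Origin: centre of its underside.
- dumpling2: Bystander: another such dumpling, beyond the tray. Origin: centre of its underside.
- twine: Bystander: loose upright wooden spool of straw twine, 64 mm in diameter, 70 mm high, between the robot and the tray, to the right. Origin: centre of its underside.
- jar: Bystander: loose lidded amber glass jar, 72 mm in diameter, 85 mm high, beyond the tray to the right. Origin: centre of its underside.
Not all that is in view belongs to the job. Leave any purple or turquoise look-alike of the scoop alone.

How it is judged:
By the outcome, as a careful person would: the job done as asked, in the order asked, and still so for the second after the job is handed in, while the arm keeps its last pose, push and grip.
It also fails if it takes over 64 s, if anything falls off the work surface, if the arm or the gripper's body presses on something with over 40 N, if the wrist force passes 120 N, or if a joint passes its speed limit or range.

## Robot

A 6-joint arm with a two-finger parallel gripper is mounted at the origin on the work surface. World frame = base frame: x ahead of the robot, y to its left, z up, the work surface at z = 0. Lengths are in m, angles in degrees, forces in N, time in s.
With the tool pointing down it reaches from about 0.35 to 0.875 m from the base axis. Payload 4.2 kg.
Tool frame: the origin (TCP) lies at the very end of the fingers, on their centre line; the grasp point (between the pads) lies 19 mm behind it; z points along the fingers, x is the direction in which the jaws open and shut, and the axes are right-handed (so a half turn about z gives the same grasp; the last joint's range is limited). The gripper opens to 87 mm and grips with 3 to 60 N. Pads are 19 mm wide; open, the fingers measure 117 mm over their backs; the gripper's body (75 mm by 190 mm) begins 51 mm behind the grasp point.
Start: joints at [90.905, 22.042, 0.453, 0, -68.411, -14.817], TCP at [0.15, 0.607, 0.183] pointing down, gripper open.
Joint ranges: [-179.83, 179.83], [-69.29, 118.12], [-61.27, 80.66], [-181.25, 117.63], [-171.15, -9.14], [-177.46, 177.46]. Speed limits (degrees/s): [159.86, 159.86, 180, 180, 180, 180].

## Interface

Orientations are given as a 3x3 rotation matrix whose columns are the frame's x, y, z axes.
In Python, from station import r gives the robot as it stands.
- The arm moves only by the shell command python3 -m jog 'ROWS' [OPENING]. ROWS is JSON, a list of rows, each a list of 2 entries, a list of its own where there are three numbers: the shift along the tool's x, y, z in m, then the turn, a rotation vector about the tool's x, y, z in units of 5 degrees (1.0 is 5 degrees). A call has exactly 10 rows; each row is the pose to reach, as a shift and turn from the pose commanded when the call began, along the tool's axes at that moment; what a row does not reach only later rows make up. A row lasts 1/12 s, in which the tool goes at most 41.7 mm and 7.16 degrees, less where a joint would pass 70% of its speed; a pose out of reach is approached as far as the arm can. A call with a gripper value outside its range is refused whole. OPENING is the finger opening in m, from 0 to 0.087, set as the call begins (- or left out, the last holds). The fingers move at their own pace and stop on an object; the grip force is fixed at half the most. Time passes only in rows, so rows that repeat a pose let the fingers close, or fill a call up. It gives the time, the measured TCP pose, the force and the opening at its end, in the units of the state.
- r.sense(): the state, without advancing time (a new reading comes with each control period).
- r.capture(name): name is "scene" or "top"; returns (picture, depth): 420x560x3 uint8, blue, green, red; 420x560 float32, m along the optical axis (not along the pixel's ray), 0 where there is no reading.
- r.calibration(name): a dict with "fx", "fy", "cx", "cy" (pixels), "k1" (the pictures are not rectified: a ray, as slopes to the right and down, at radius r is drawn at 1 + k1 r^2 times it, then the intrinsics apply), "R" (3x3) and "t" (3): a world point X has camera coordinates R X + t. Camera axes: x right, y down, z forward; pixel columns grow to the right and rows downward; lengths in m; the calibration is good to about 2 mm. A picture is of the moment at which its call begins. calibration takes no time and is no camera call.
- r.finish_job(): hands the job in, once; it reports no verdict.
Trained networks look in the newest picture that a camera, given by its name, has taken for a name from the list of things; names that differ only in an ending like _2 or _b are one class to them, and where a whole thing is asked for, a point or a joint stands for the part that bears it (a point fixed in the world has none). Each returns a list of dicts, best first, with "confidence" (0 to 1); they miss things now and then, are a little off and sometimes report something else, mostly with a low value. They report only what shows in the picture. A call takes as long as a camera call. They do not tell look-alikes from the thing itself.
- r.cut_out(query, camera): "region" (420x560 bool, what is visible of it) and "uv" ([column, row] in pixels, amid what is visible of it).
The state is a dict: "time_s": time; "joints": joint angles; "joint_velocities": joint speeds; "effort": joint torques, N m; "tcp_pos": TCP position; "ee_rot": TCP orientation; "wrist_force": force on the tool from outside, world axes, zero at the start; "moment": the same for the moment, N m; "gripper_width": opening from 0.0 (shut) to 1.0 (fully open).
Only numpy, scipy, OpenCV 4.12 (cv2) and the standard library are available. Lean on these libraries where they do the work, as an engineer would, in place of code of your own. Each camera call takes 0.05 s, during which the arm holds its last target.

## Working session

There is one attempt and no reset: what is moved stays moved. The work goes in short steps, Python scripts to look and compute and a shell command to move; the robot and the scene stay as the last step left them, time stands still between calls to the robot, and variables do not carry over. Pictures are saved under pics/ and viewed, and the job is handed in when it is done.

```bash
ls -la; mkdir -p pics
python3 - <<'E'
from station import r
import cv2
print(r.sense())
for n in ("scene","top"):
    p,d=r.capture(n); cv2.imwrite(f"pics/{n}0.png",p)
    print(n,r.calibration(n))
E
```

```text
total 12
drwxr-xr-x  3 agent agent 4096 Dec  7 15:54 .
drwxr-xr-x 23 root  root  4096 Dec  7 15:54 ..
drwxr-xr-x  2 agent agent 4096 Dec  7 15:54 pics
{'time_s': 0.0, 'joints': array([ 9.09080330e+01,  2.20919829e+01,  3.79363643e-01, -2.92448442e-02,
       -6.84113695e+01, -1.48159939e+01]), 'joint_velocities': array([ 0.02981397, -0.07432184, -0.05965746, -0.12561546, -0.0175631 ,
        0.02379211]), 'effort': array([-7.60538956e-05, -3.90659881e+01,  1.87401474e+01,  4.21971560e+00,
        1.10499712e-02, -1.87554238e-04]), 'tcp_pos': array([0.15005114, 0.60600569, 0.18234333]), 'ee_rot': array([[-2.40545219e-01, -9.70637833e-01, -4.40259635e-04],
       [-9.70635410e-01,  2.40545603e-01, -2.17121436e-03],
       [ 2.21336532e-03, -9.49436436e-05, -9.99997546e-01]]), 'wrist_force': array([0.20799897, 0.17268413, 0.5643348 ]), 'moment': array([0.04160537, 0.0276182 , 0.00628059]), 'gripper_width': 1.0009104963040685}
scene {'fx': 441.14970347361077, 'fy': 441.14970347361077, 'cx': 279.6265023940627, 'cy': 204.68820937644514, 'k1': -0.0495406672794225, 'R': array([[ 0.71284403,  0.70114746,  0.01567222],
       [ 0.62028678, -0.61989189, -0.48060207],
       [-0.32725784,  0.35231559, -0.87679874]]), 't': array([-0.28537954, -0.35748634,  1.4876743 ])}
top {'fx': 398.62051113059766, 'fy': 398.62051113059766, 'cx': 278.1817857692799, 'cy': 203.69925478064783, 'k1': -0.08827921171335244, 'R': array([[ 0.00580122, -0.99992986,  0.01032531],
       [-0.996895  , -0.00659385, -0.07846577],
       [ 0.07852835, -0.00983805, -0.99686334]]), 't': array([-0.11760981,  0.48762914,  1.07023083])}
```

View pics/scene0.png

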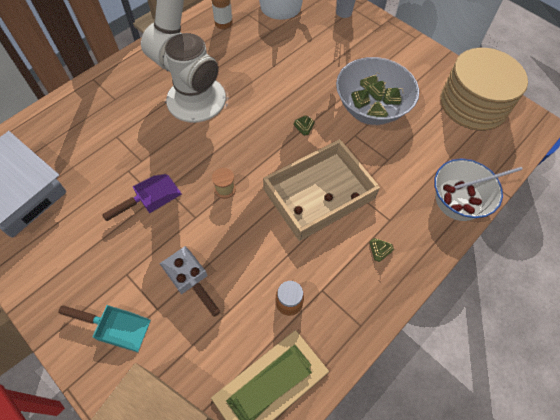

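View pics/top0.png

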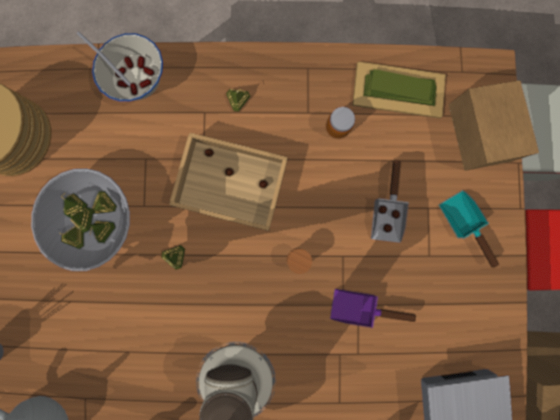

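Scene picture: the steel scoop is at (185,268) with three chestnuts in it and its handle running to (215,310). The purple (155,193) and turquoise (122,328) ones are look-alikes. In the top picture the steel scoop is at (390,220), the tray at (230,180) and the basin at (80,220). The basin is on the left, so the target is corner_left. Next I'll enlarge the scoop and measure poses.

```bash
cat > h.py <<'E'
import numpy as np, cv2
from station import r
def undist(cal,uv):
    K=np.array([[cal['fx'],0,cal['cx']],[0,cal['fy'],cal['cy']],[0,0,1]])
    return cv2.undistortPoints(np.float64(uv).reshape(-1,1,2),K,np.array([cal['k1'],0,0,0,0.])).reshape(-1,2)
def cloud(n,d,mask):
    cal=r.calibration(n); v,u=np.nonzero(mask&(d>0)); s=undist(cal,np.c_[u,v]); z=d[v,u]
    C=np.c_[s*z[:,None],z]
    return (C-np.array(cal['t']))@np.array(cal['R']), np.c_[u,v]
def proj(n,X):
    cal=r.calibration(n); c=np.atleast_2d(X)@np.array(cal['R']).T+cal['t']; s=c[:,:2]/c[:,2:]
    s=s*(1+cal['k1']*(s**2).sum(1,keepdims=True)); return s*cal['fx']+[cal['cx'],cal['cy']]
def ray(n,uv,z):
    cal=r.calibration(n);R=np.array(cal['R']);o=-R.T@cal['t']
    d=np.c_[undist(cal,uv),np.ones(len(np.atleast_2d(uv)))]@R
    return o+d*((z-o[2])/d[:,2])[:,None]
E
python3 - <<'E'
from h import *
P={};D={}
p,d=r.capture("top")
np.savez("top0.npz",p=p,d=d)
for q in ("tray","scoop","scoop_grip","chestnut1","basin","dumpling1","twine","jar"):
    for c in r.cut_out(q,"top"):
        W,_=cloud("top",d,c["region"])
        print(q,round(c["confidence"],2),np.round(c["uv"],0),c["region"].sum(),np.round(np.median(W,0),3) if len(W) else None, np.round(np.percentile(W[:,2],[2,98]),3) if len(W) else None)
        if q in("tray","scoop") : cv2.imwrite(f"m_{q}_{int(c['uv'][0])}.png",c["region"].astype(np.uint8)*255)
cv2.imwrite("pics/crop1.png",np.hstack([cv2.resize(p[140:260,340:440],None,fx=4,fy=4),cv2.resize(p[120:240,160:300],None,fx=2.8,fy=4)[:, :392]]))
E
ls
```

```text
tray 0.84 [228. 177.] 7604 [0.549 0.024 0.008] [0.003 0.068]
scoop 0.97 [390. 216.] 1537 [ 0.461 -0.428  0.006] [-0.     0.047]
scoop 0.79 [358. 308.] 1676 [ 0.199 -0.336  0.005] [-0.001  0.047]
scoop 0.6 [463. 215.] 1687 [ 0.45  -0.648  0.007] [0.    0.046]
scoop_grip 0.86 [357. 310.] 1753 [ 0.198 -0.339  0.005] [-0.001  0.047]
scoop_grip 0.76 [391. 214.] 1406 [ 0.459 -0.428  0.006] [0.    0.047]
scoop_grip 0.76 [463. 219.] 1701 [ 0.452 -0.647  0.007] [-0.     0.046]
scoop_grip 0.35 [258. 180.] 54 [ 0.544 -0.073  0.025] [0.02 0.03]
chestnut1 0.53 [210. 151.] 50 [0.63  0.077 0.024] [0.019 0.03 ]
chestnut1 0.42 [385. 210.] 68 [ 0.475 -0.4    0.021] [0.014 0.029]
chestnut1 0.39 [394. 210.] 78 [ 0.463 -0.438  0.021] [0.003 0.028]
basin 0.82 [ 81. 217.] 7978 [0.441 0.42  0.054] [0.004 0.093]
basin 0.71 [392. 217.] 1479 [ 0.459 -0.428  0.007] [0.    0.047]
basin 0.52 [387. 209.] 55 [ 0.475 -0.401  0.021] [0.016 0.029]
dumpling1 0.6 [174. 256.] 365 [0.345 0.162 0.028] [0.011 0.056]
dumpling1 0.54 [239.  98.] 365 [0.782 0.001 0.028] [0.008 0.055]
twine 0.6 [299. 263.] 511 [ 0.336 -0.169  0.071] [0.005 0.074]
jar 0.81 [341. 124.] 663 [ 0.7   -0.276  0.084] [0.02  0.089]
h.py
m_scoop_357.png
m_scoop_390.png
m_scoop_463.png
m_tray_228.png
pics
top0.npz
```

View pics/crop1.png

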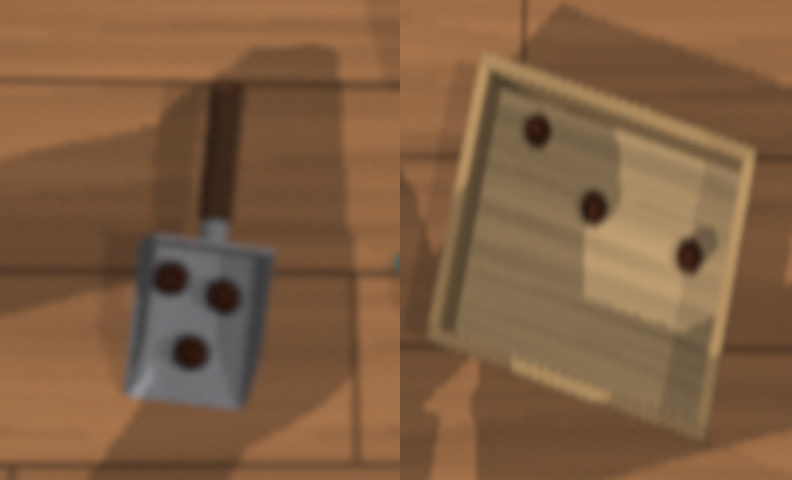

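The steel scoop at (390,216), the one with three chestnuts, is the one meant. The purple one (358,308) and turquoise one (463,215) are empty look-alikes. Now fitting the poses.

Run:
```python
from h import *
f=np.load("top0.npz");d=f["d"]
m=np.zeros(d.shape,bool);m[120:240,160:300]=1
W,_=cloud("top",d,m); W=W[(W[:,2]>.058)&(W[:,2]<.075)]
c,s,a=cv2.minAreaRect(W[:,:2].astype(np.float32)); print("tray",c,s,a,np.median(W[:,2]))
print(np.round(cv2.boxPoints((c,s,a)),3))
# tray refine: brute fit rect rim
m[:]=0;m[150:250,368:410]=1
W,uv=cloud("top",d,m)
Hn=W[(W[:,2]>.034)&(W[:,2]<.055)&(W[:,0]>.53)]
print("handle n",len(Hn),Hn[:,:3].min(0),Hn.max(0))
vx=cv2.fitLine(Hn[:,:2].astype(np.float32),cv2.DIST_HUBER,0,.001,.001).ravel();print(vx,np.degrees(np.arctan2(vx[1],vx[0])))
B=W[(W[:,2]>.033)&(W[:,0]<.53)]; print("back",B.min(0),B.max(0),np.median(B,0))
A=W[W[:,2]>.002]
c,s,a=cv2.minAreaRect(A[A[:,0]<.525][:,:2].astype(np.float32));print("pan",c,s,a)
print(np.round(cv2.boxPoints((c,s,a)),3))
```

```text
tray (0.5462346076965332, 0.018672123551368713) (0.2721177041530609, 0.2008194625377655) 76.09515380859375 0.06558227971975145
[[ 0.416 -0.089]
 [ 0.611 -0.138]
 [ 0.676  0.127]
 [ 0.481  0.175]]
handle n 240 [ 0.53081544 -0.45072061  0.03411591] [ 0.6089328  -0.41821565  0.05223605]
[ 0.989652   -0.1434885   0.55855507 -0.4315009 ] -8.249761
back [ 0.42048834 -0.46516483  0.0331953 ] [ 0.52915642 -0.37632846  0.04964397] [ 0.49909957 -0.42506382  0.04028881]
pan (0.4449499547481537, -0.42374110221862793) (0.11772099882364273, 0.16087283194065094) 89.20464324951172
[[ 0.364 -0.481]
 [ 0.525 -0.484]
 [ 0.526 -0.366]
 [ 0.365 -0.364]]
```

Run:
```python
from h import *
from scipy.optimize import least_squares
uv=np.array([[377.5,199.5],[408,202.5],[372,238.5],[400.75,241.75],[396.5,160.8]])
M=np.array([[55,42,40],[55,-42,40],[-55,42,1],[-55,-42,1],[168,0,44]])/1000
T=lambda q:np.c_[M[:,:2]@np.array([[np.cos(q[2]),np.sin(q[2])],[-np.sin(q[2]),np.cos(q[2])]])+q[:2],M[:,2]]
s=least_squares(lambda q:(proj("top",T(q))-uv).ravel(),[.45,-.42,-.14])
q=s.x;print(q,np.degrees(q[2]),s.fun.reshape(-1,2).round(1))
c,sn=np.cos(q[2]),np.sin(q[2])
print("grip",q[:2]+.115*np.array([c,sn]))
p=cv2.imread("pics/scene0.png")
for a in proj("scene",T(q)): cv2.circle(p,tuple(int(v) for v in a),2,(0,0,255),-1)
yaw=np.radians(-13.9);R=np.array([[np.cos(yaw),-np.sin(yaw)],[np.sin(yaw),np.cos(yaw)]])
for X in [(-100,135),(-100,-135),(100,135),(100,-135)]:
  for z in (0,.065):
    w=np.r_[R@(np.array(X)/1000)+[.5462,.0187],z];a=proj("scene",w)[0];cv2.circle(p,tuple(int(v) for v in a),2,(0,255,0),-1)
cv2.imwrite("pics/fit1.png",cv2.resize(p[130:340,150:400],None,fx=3,fy=2.8))
```

```text
[ 0.4421328  -0.42137836 -0.0898179 ] -5.1461864945660425 [[ 0.4 -0.3]
 [ 0.3 -0.3]
 [-0.7  1.2]
 [ 0.1  0.6]
 [-0.1 -1.2]]
grip [ 0.55666925 -0.43169354]
```

View pics/fit1.png

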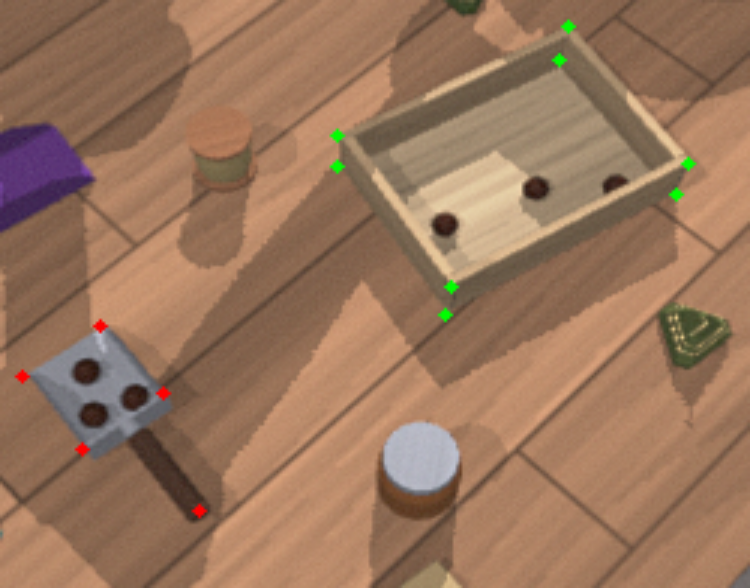

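```bash
cat >> h.py <<'E'
from scipy.spatial.transform import Rotation as Ro
def delta(pos,R,show=True):
    s=r.sense();p=np.array(s['tcp_pos']);C=np.array(s['ee_rot'])
    sh=C.T@(np.array(pos)-p); rv=Ro.from_matrix(C.T@R).as_rotvec(degrees=True)/5
    print("shift",sh.round(4),"turn",rv.round(2),"| dist",np.linalg.norm(sh).round(3),"deg",(np.linalg.norm(rv)*5).round(1)); return sh,rv
def down(az): # tool down, tool x at azimuth az
    a=np.radians(az); x=np.array([np.cos(a),np.sin(a),0]);z=np.array([0,0,-1.]);return np.c_[x,np.cross(z,x),z]
def st():
    s=r.sense();print("t",round(s['time_s'],2),"J",np.round(s['joints'],1),"tcp",np.round(s['tcp_pos'],4),"F",np.round(s['wrist_force'],1),"M",np.round(s['moment'],2),"w",round(s['gripper_width']*87,1),"z",np.round(np.array(s['ee_rot'])[:,2],3),"x",np.round(np.array(s['ee_rot'])[:,0],3))
E
python3 - <<'E'
from h import *
delta([.48,.22,.24],down(-104-65)); delta([.5268,-.429,.12],down(85))
E
```

```text
shift [ 0.296  -0.4131 -0.0566] turn [ 0.    0.   13.02] | dist 0.511 deg 65.1
shift [ 0.9148 -0.6145  0.0634] turn [ 0.   -0.   34.22] | dist 1.104 deg 171.1
```

```bash
python3 -m jog '[[[0.02,-0.028,-0.015],[0,0,1.2]],[[0.044,-0.062,-0.035],[0,0,2.5]],[[0.068,-0.095,-0.056],[0,0,3.9]],[[0.09,-0.13,-0.056],[0,0,5.2]],[[0.115,-0.16,-0.056],[0,0,6.5]],[[0.138,-0.193,-0.056],[0,0,7.8]],[[0.16,-0.225,-0.056],[0,0,9.1]],[[0.183,-0.257,-0.056],[0,0,10.4]],[[0.206,-0.29,-0.056],[0,0,11.7]],[[0.23,-0.322,-0.056],[0,0,13]]]' 0.06
python3 - <<'E'
from h import *
st();delta([.5268,-.429,.12],down(85));delta([.50,-.1,.2],down(85))
E
```

```text
time_s: 1.38
tcp_pos: [0.4085, 0.3044, 0.2399]
ee_rot: [[-0.982, -0.187, 0.001], [-0.187, 0.982, 0.001], [-0.001, 0.001, -1.0]]
wrist_force: [1.0, -0.3, 0.0]
gripper_width: 0.688
t 1.38 J [ 55.    8.5 -10.    0.  -71.4 -44.2] tcp [0.4085 0.3044 0.2399] F [ 1.  -0.3  0. ] M [ 0.13 -0.11 -0.09] w 59.9 z [ 0.001  0.001 -1.   ] x [-0.982 -0.187 -0.001]
shift [ 0.0211 -0.7426  0.1194] turn [ 1.000e-02 -0.000e+00  2.116e+01] | dist 0.752 deg 105.8
shift [-0.0142 -0.4144  0.0396] turn [ 1.000e-02 -0.000e+00  2.116e+01] | dist 0.416 deg 105.8
```

```bash
python3 -m jog '[[[0,-0.041,0],[0,0,1.2]],[[0,-0.082,0],[0,0,2.5]],[[0,-0.123,0],[0,0,3.8]],[[0,-0.164,0],[0,0,5]],[[0,-0.205,0],[0,0,6.3]],[[0,-0.246,0],[0,0,7.6]],[[0,-0.287,0],[0,0,9]],[[0,-0.328,0],[0,0,10.3]],[[0,-0.369,0],[0,0,11.7]],[[0,-0.41,0],[0,0,13]]]'
python3 - <<'E'
from h import *
st();delta([.5268,-.429,.09],down(85))
E
```

```text
time_s: 2.22
tcp_pos: [0.4863, -0.0984, 0.2399]
ee_rot: [[-0.584, 0.811, 0.001], [0.811, 0.584, 0.0], [-0.001, 0.001, -1.0]]
wrist_force: [1.2, 1.1, -1.0]
gripper_width: 0.687
t 2.22 J [  7.3   7.1 -11.6  -0.  -71.2 -61.6] tcp [ 0.4863 -0.0984  0.2399] F [ 1.2  1.1 -1. ] M [ 0.13 -0.27 -0.  ] w 59.8 z [ 0.001  0.    -1.   ] x [-0.584  0.811 -0.001]
shift [-0.2919 -0.1605  0.1499] turn [0.01 0.   8.15] | dist 0.365 deg 40.8
```

```bash
python3 -m jog '[[[-0.032,-0.018,0.01],[0,0,1]],[[-0.065,-0.036,0.02],[0,0,2]],[[-0.098,-0.053,0.03],[0,0,3]],[[-0.13,-0.071,0.045],[0,0,4]],[[-0.162,-0.09,0.06],[0,0,5]],[[-0.195,-0.107,0.075],[0,0,6]],[[-0.228,-0.125,0.09],[0,0,7]],[[-0.26,-0.142,0.11],[0,0,8.15]],[[-0.28,-0.154,0.13],[0,0,8.15]],[[-0.292,-0.1605,0.15],[0,0,8.15]]]'
python3 - <<'E'
from h import *
p,d=r.capture("scene");cv2.imwrite("pics/s1.png",cv2.resize(p[180:360,80:300],None,fx=3.5,fy=3.3))
st();delta([.5268,-.429,.013],down(85))
E
```

```text
time_s: 3.05
tcp_pos: [0.5284, -0.43, 0.0879]
ee_rot: [[0.084, 0.996, 0.0], [0.996, -0.084, -0.001], [-0.001, 0.0, -1.0]]
wrist_force: [-0.0, 0.0, -0.0]
gripper_width: 0.689
t 3.1 J [-25.6  31.9   1.7  -0.1 -60.2 -69.3] tcp [ 0.5261 -0.4293  0.0826] F [ 1.2 -1.1 -3.1] M [-0.06 -0.22  0.01] w 60.0 z [-0.006  0.004 -1.   ] x [0.086 0.996 0.003]
shift [0.0002 0.0011 0.0696] turn [-0.08 -0.04  0.02] | dist 0.07 deg 0.4
```

View pics/s1.png

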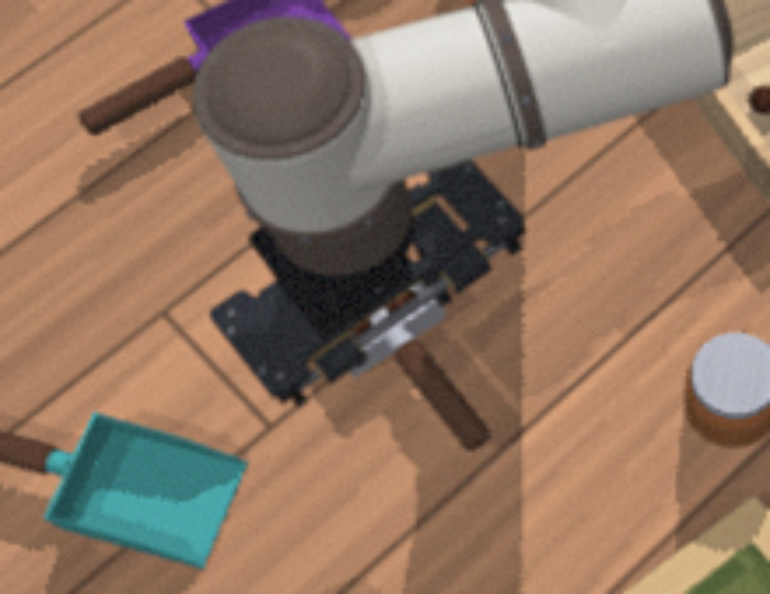

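The gripper is above the handle's pan end, with the handle running out beneath it to (480,440) in the crop. Descending.

```bash
python3 -m jog '[[[0,0,0.012],[0,0,0]],[[0,0,0.024],[0,0,0]],[[0,0,0.036],[0,0,0]],[[0,0,0.048],[0,0,0]],[[0,0,0.058],[0,0,0]],[[0,0,0.066],[0,0,0]],[[0,0,0.071],[0,0,0]],[[0,0,0.071],[0,0,0]],[[0,0,0.071],[0,0,0]],[[0,0,0.071],[0,0,0]]]'
python3 - <<'E'
from h import *
st()
E
```

```text
time_s: 3.93
tcp_pos: [0.5292, -0.4271, 0.0192]
ee_rot: [[0.081, 0.997, 0.001], [0.997, -0.081, -0.001], [-0.001, 0.001, -1.0]]
wrist_force: [0.6, -0.1, 0.3]
gripper_width: 0.691
t 3.93 J [-25.3  35.3  -2.3   0.  -52.4 -69.3] tcp [ 0.5292 -0.4271  0.0192] F [ 0.6 -0.1  0.3] M [ 0.04 -0.19  0.04] w 60.1 z [ 0.001 -0.001 -1.   ] x [ 0.081  0.997 -0.001]
```

```bash
python3 -m jog '[[[0,0,0.003],[0,0,0]],[[0,0,0.005],[0,0,0]],[[0,0,0.005],[0,0,0]],[[0,0,0.005],[0,0,0]],[[0,0,0.005],[0,0,0]],[[0,0,0.005],[0,0,0]],[[0,0,0.005],[0,0,0]],[[0,0,0.005],[0,0,0]],[[0,0,0.005],[0,0,0]],[[0,0,0.005],[0,0,0]]]' 0.01
python3 - <<'E'
from h import *
st()
E
```

```text
time_s: 4.77
tcp_pos: [0.5287, -0.4269, 0.0135]
ee_rot: [[0.081, 0.997, 0.0], [0.997, -0.081, -0.0], [-0.0, 0.0, -1.0]]
wrist_force: [-0.2, 0.8, -0.0]
gripper_width: 0.13
t 4.77 J [-25.3  35.6  -2.6   0.  -51.8 -69.3] tcp [ 0.5287 -0.4269  0.0135] F [-0.2  0.8 -0. ] M [ 0.08 -0.16 -0.03] w 11.3 z [ 0. -0. -1.] x [ 0.081  0.997 -0.   ]
```

Run:
```python
from h import *
p,d=r.capture("scene");p2,d2=r.capture("top")
cv2.imwrite("pics/s2.png",np.hstack([cv2.resize(p[220:340,130:240],None,fx=3.5,fy=3.5),cv2.resize(p2[140:260,345:455],None,fx=3.5,fy=3.5)]))
st()
```

```text
t 4.87 J [-25.3  35.6  -2.6  -0.  -51.8 -69.3] tcp [ 0.5286 -0.4269  0.0135] F [-0.2  0.2  0.5] M [ 0.05 -0.14  0.05] w 10.7 z [-0.  0. -1.] x [0.081 0.997 0.   ]
```

View pics/s2.png

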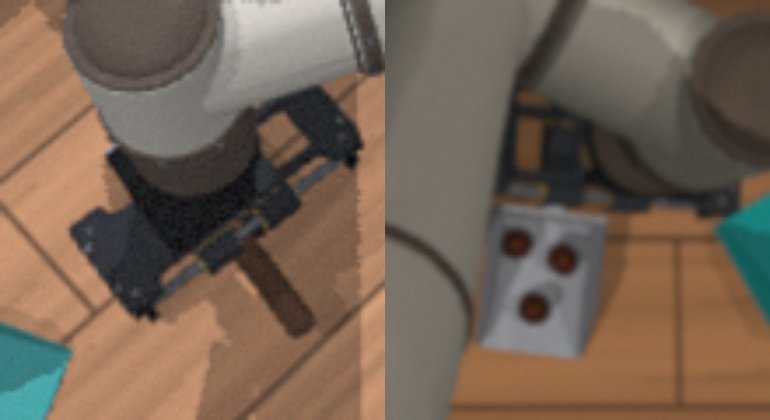

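Run:
```python
from h import *
p,d=r.capture("scene")
s=r.sense();t=np.array(s['tcp_pos']);R=np.array(s['ee_rot'])
st()
W,uv=cloud("scene",d,np.ones(d.shape,bool))
k=(abs(W[:,0]-.57)<.06)&(abs(W[:,1]+.43)<.04)&(W[:,2]>.03)&(W[:,2]<.06)
H=W[k];print(len(H),H.min(0),H.max(0),np.median(H,0))
q=p.copy()
sub=cv2.resize(p[250:330,170:240],None,fx=8,fy=7)
for X,c in ((t-.019*R[:,2],(0,0,255)),(t-.019*R[:,2]+.02*R[:,0],(0,255,0)),(t-.019*R[:,2]-.02*R[:,0],(255,0,0)),(np.r_[.5569,-.4317,.044],(0,255,255))):
    a=proj("scene",X)[0];print(a);cv2.circle(sub,(int((a[0]-170)*8),int((a[1]-250)*7)),4,c,-1)
cv2.imwrite("pics/s3.png",sub)
```

```text
t 4.92 J [-25.3  35.6  -2.6   0.  -51.8 -69.3] tcp [ 0.5287 -0.4269  0.0135] F [-0.   0.  -0.4] M [ 0.03 -0.12 -0.05] w 10.2 z [ 0. -0. -1.] x [ 0.081  0.997 -0.   ]
285 [ 0.51355711 -0.44859617  0.03026295] [ 0.61037038 -0.41653216  0.05721859] [ 0.57180892 -0.43440456  0.04421933]
[199.38778214 289.62569861]
[205.63463598 284.81180132]
[193.07777655 294.48748977]
[204.55481145 297.11686141]
```

View pics/s3.png

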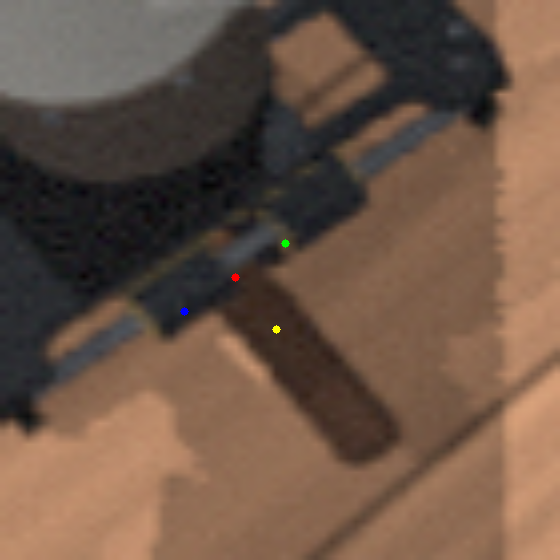

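```bash
python3 -m jog '[[[0,0,0],[0,0,0]],[[0,0,0],[0,0,0]],[[0,0,0],[0,0,0]],[[0,0,0],[0,0,0]],[[0,0,0],[0,0,0]],[[0,0,0],[0,0,0]],[[0,0,-0.002],[0,0,0]],[[0,0,-0.004],[0,0,0]],[[0,0,-0.006],[0,0,0]],[[0,0,-0.008],[0,0,0]]]' 0
python3 - <<'E'
from h import *
p,d=r.capture("scene")
st()
W,uv=cloud("scene",d,np.ones(d.shape,bool))
k=(abs(W[:,0]-.585)<.025)&(abs(W[:,1]+.435)<.015)&(W[:,2]>.03)&(W[:,2]<.08)
H=W[k];print(len(H),H.min(0),H.max(0),np.median(H,0))
cv2.imwrite("pics/s4.png",cv2.resize(p[250:330,170:240],None,fx=8,fy=7))
E
```

```text
time_s: 5.75
tcp_pos: [0.5288, -0.4269, 0.0219]
ee_rot: [[0.081, 0.997, 0.0], [0.997, -0.081, -0.0], [-0.0, 0.0, -1.0]]
wrist_force: [0.5, 0.1, -0.8]
gripper_width: 0.007
t 5.8 J [-25.3  35.1  -2.2   0.  -52.7 -69.3] tcp [ 0.529  -0.4271  0.0223] F [ 0.7 -0.3 -0.3] M [ 0.05 -0.21 -0.06] w 0.4 z [ 0.001 -0.001 -1.   ] x [ 0.081  0.997 -0.001]
181 [ 0.56059807 -0.44852224  0.03270459] [ 0.60997794 -0.42303462  0.04951273] [ 0.58583035 -0.43695645  0.04392724]
```

View pics/s4.png

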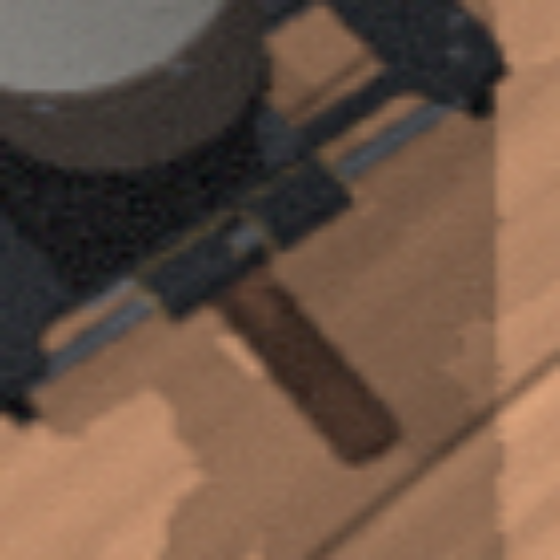

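Run:
```python
from h import *
p,d=r.capture("top")
s=r.sense();t=np.array(s['tcp_pos']);R=np.array(s['ee_rot'])
sub=cv2.resize(p[170:250,350:450],None,fx=7,fy=7)
for h in (0,.019,.04,.07):
    X=t-h*R[:,2]
    for n,im in(("top",sub),):
        a=proj(n,X)[0];print(h,a,proj("scene",X)[0]);cv2.circle(im,(int((a[0]-350)*7),int((a[1]-170)*7)),3,(0,0,255),-1)
for X in([.4421+.068*.996,-.4214-.068*.0898,.044],[.4421+.168*.996,-.4214-.168*.0898,.044]):
    a=proj("top",X)[0];print(a,proj("scene",X)[0]);cv2.circle(sub,(int((a[0]-350)*7),int((a[1]-170)*7)),3,(0,255,255),-1)
cv2.imwrite("pics/t4.png",sub)
W,uv=cloud("top",d,np.ones(d.shape,bool))
k=(abs(W[:,0]-.53)<.1)&(abs(W[:,1]+.43)<.12)
W=W[k];uv=uv[k]
k=(abs(uv[:,0]-398)<8)
for v in range(190,212,2):
    a=W[k&(uv[:,1]==v)]; print(v,np.round(np.median(a,0),3))
```

```text
0 [391.306335   189.71909986] [199.9866089  290.99982173]
0.019 [393.3353922  188.93492377] [198.92058562 288.71277238]
0.04 [395.66065746 188.03606273] [197.70531331 286.10449192]
0.07 [399.14281905 186.68957029] [195.89798333 282.22347274]
[393.93905643 195.84753367] [193.76988064 283.39967023]
[396.4264355  159.57083916] [216.95803549 312.92641635]
190 [ 0.511 -0.398  0.175]
192 [ 0.508 -0.403  0.157]
194 [ 0.503 -0.403  0.156]
196 [ 0.498 -0.406  0.155]
198 [ 0.495 -0.417  0.14 ]
200 [ 0.502 -0.453  0.004]
202 [ 0.495 -0.443  0.028]
204 [ 0.491 -0.449  0.005]
206 [ 0.485 -0.451  0.005]
208 [ 0.48  -0.451  0.005]
210 [ 0.474 -0.446  0.014]
```

View pics/t4.png

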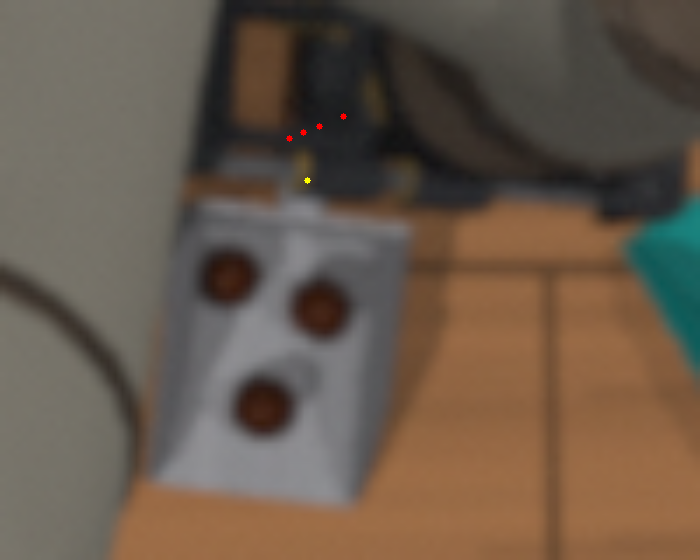

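Run:
```python
from h import *
p,d=r.capture("scene")
W,uv=cloud("scene",d,np.ones(d.shape,bool))
I={}
for w,(u,v) in zip(W,uv): I[u,v]=w
for (u,v) in [(194,291),(197,290),(200,288),(205,286),(208,280),(210,276),(213,273),(200,282),(178,300),(222,267),(200,277),(203,294)]:
    print(u,v,np.round(I.get((u,v)),3),p[v,u])
```

```text
194 291 [ 0.564 -0.451  0.152] [43 39 41]
197 290 [ 0.566 -0.444  0.15 ] [32 26 30]
200 288 [ 0.566 -0.435  0.146] [41 32 36]
205 286 [ 0.52  -0.406 -0.001] [ 68  89 116]
208 280 [ 0.567 -0.411  0.153] [44 39 37]
210 276 [ 0.564 -0.401  0.157] [39 35 34]
213 273 [ 0.562 -0.391  0.152] [78 72 68]
200 282 [ 0.557 -0.427  0.151] [66 61 63]
178 300 [ 0.554 -0.49   0.151] [80 74 69]
222 267 [ 0.566 -0.366  0.151] [85 78 75]
200 277 [ 0.554 -0.421  0.17 ] [34 38 37]
203 294 [ 0.549 -0.429  0.047] [52 68 92]
```

Fingers shut to 0.4 mm without touching the handle, and depth shows the gripper body at z≈0.15, higher than the reported TCP implies. I'll lift and look at the fingertips to calibrate this.

```bash
python3 -m jog '[[[0,0,-0.01],[0,0,0]],[[0,0,-0.025],[0,0,0]],[[0,0,-0.045],[0,0,0]],[[0,0,-0.065],[0,0,0]],[[0,0,-0.085],[0,0,0]],[[0,0,-0.1],[0,0,0]],[[0,0,-0.11],[0,0,0]],[[0,0,-0.11],[0,0,0]],[[0,0,-0.11],[0,0,0]],[[0,0,-0.11],[0,0,0]]]' 0.06
python3 - <<'E'
from h import *
p,d=r.capture("scene");np.savez("s5.npz",p=p,d=d)
st()
s=r.sense();t=np.array(s['tcp_pos']);R=np.array(s['ee_rot'])
q=cv2.resize(p[210:320,130:240],None,fx=5.4,fy=5.4)
for X in (t,t+.03*R[:,0],t-.03*R[:,0],t-.07*R[:,2]):
    a=(proj("scene",X)[0]-[130,210])*5.4;cv2.circle(q,tuple(int(v) for v in a),3,(0,0,255),-1)
cv2.imwrite("pics/s5.png",q)
W,uv=cloud("scene",d,np.ones(d.shape,bool))
k=(abs(W[:,0]-.53)<.03)&(abs(W[:,1]+.43)<.09)&(W[:,2]>.06)&(W[:,2]<.35)
print(np.histogram(W[k][:,2],bins=np.arange(.06,.36,.02)))
E
```

```text
time_s: 6.73
tcp_pos: [0.5279, -0.4263, 0.1302]
ee_rot: [[0.082, 0.997, -0.002], [0.997, -0.082, 0.001], [0.001, -0.002, -1.0]]
wrist_force: [-0.7, -0.6, -0.3]
gripper_width: 0.65
t 6.78 J [-25.3  29.4   4.6  -0.  -65.3 -69.3] tcp [ 0.5278 -0.4263  0.1299] F [-0.4  0.1 -0.1] M [-0.04 -0.16  0.02] w 58.1 z [-0.002  0.002 -1.   ] x [0.082 0.997 0.001]
(array([   0,    0,    0,    0,    0,   14,   15,    8,   10,  138,  458,
       1088,   14,  109]), array([0.06, 0.08, 0.1 , 0.12, 0.14, 0.16, 0.18, 0.2 , 0.22, 0.24, 0.26,
       0.28, 0.3 , 0.32, 0.34]))
```

View pics/s5.png

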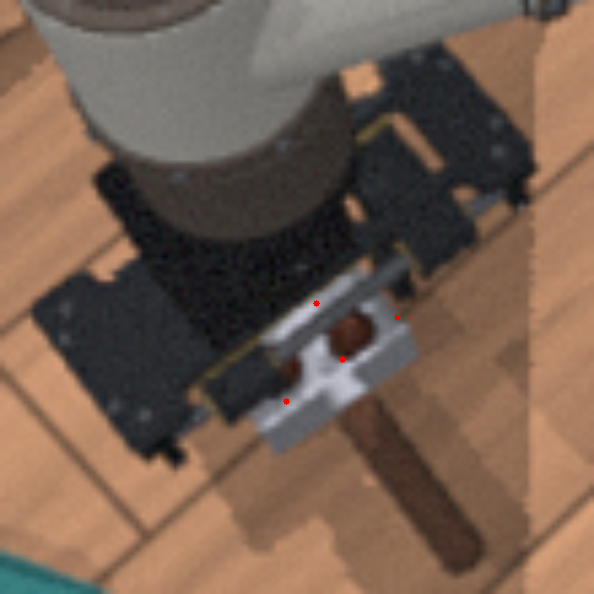

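Run:
```python
from h import *
f=np.load("s5.npz");d=f["d"]
W,uv=cloud("scene",d,np.ones(d.shape,bool))
k=(abs(W[:,0]-.53)<.06)&(abs(W[:,1]+.43)<.09)&(W[:,2]>.08)&(W[:,2]<.25)
o=np.argsort(W[k][:,2])[:45]
print(np.c_[W[k][o].round(3),uv[k][o]])
```

```text
[[ 5.37e-01 -4.60e-01  1.71e-01  1.82e+02  2.83e+02]
 [ 5.31e-01 -3.97e-01  1.72e-01  2.01e+02  2.63e+02]
 [ 5.36e-01 -4.58e-01  1.74e-01  1.82e+02  2.82e+02]
 [ 5.41e-01 -3.96e-01  1.74e-01  2.04e+02  2.65e+02]
 [ 5.37e-01 -4.62e-01  1.76e-01  1.81e+02  2.83e+02]
 [ 5.43e-01 -3.91e-01  1.76e-01  2.06e+02  2.64e+02]
 [ 5.40e-01 -3.98e-01  1.76e-01  2.03e+02  2.65e+02]
 [ 5.40e-01 -3.95e-01  1.77e-01  2.04e+02  2.64e+02]
 [ 5.42e-01 -3.90e-01  1.78e-01  2.06e+02  2.63e+02]
 [ 5.39e-01 -3.97e-01  1.79e-01  2.03e+02  2.64e+02]
 [ 5.37e-01 -3.98e-01  1.79e-01  2.02e+02  2.64e+02]
 [ 5.39e-01 -3.94e-01  1.79e-01  2.04e+02  2.63e+02]
 [ 5.42e-01 -3.94e-01  1.79e-01  2.05e+02  2.64e+02]
 [ 5.21e-01 -3.97e-01  1.79e-01  1.98e+02  2.59e+02]
 [ 5.42e-01 -3.92e-01  1.82e-01  2.05e+02  2.63e+02]
 [ 5.39e-01 -3.96e-01  1.83e-01  2.03e+02  2.63e+02]
 [ 5.41e-01 -3.91e-01  1.85e-01  2.05e+02  2.62e+02]
 [ 5.24e-01 -3.97e-01  1.89e-01  1.98e+02  2.58e+02]
 [ 5.40e-01 -3.99e-01  1.91e-01  2.02e+02  2.63e+02]
 [ 5.42e-01 -3.94e-01  1.92e-01  2.04e+02  2.62e+02]
 [ 5.42e-01 -3.91e-01  1.92e-01  2.05e+0
[... 585 characters left out ...]
 2.57e+02]
 [ 5.35e-01 -3.95e-01  2.19e-01  2.00e+02  2.56e+02]
 [ 5.33e-01 -4.54e-01  2.19e-01  1.79e+02  2.73e+02]
 [ 5.37e-01 -3.94e-01  2.19e-01  2.01e+02  2.56e+02]
 [ 5.39e-01 -3.95e-01  2.19e-01  2.01e+02  2.57e+02]
 [ 5.34e-01 -3.94e-01  2.19e-01  2.00e+02  2.55e+02]
 [ 5.32e-01 -4.56e-01  2.20e-01  1.78e+02  2.73e+02]
 [ 5.35e-01 -3.97e-01  2.21e-01  1.99e+02  2.56e+02]
 [ 5.42e-01 -3.92e-01  2.25e-01  2.03e+02  2.56e+02]
 [ 5.23e-01 -3.92e-01  2.27e-01  1.97e+02  2.50e+02]
 [ 5.42e-01 -3.94e-01  2.27e-01  2.02e+02  2.56e+02]
 [ 5.38e-01 -3.94e-01  2.27e-01  2.01e+02  2.55e+02]
 [ 5.20e-01 -3.92e-01  2.28e-01  1.96e+02  2.49e+02]
 [ 5.40e-01 -3.94e-01  2.36e-01  2.01e+02  2.54e+02]]
```

The fingertips really sit about 41 mm higher than the reported TCP (tips at z≈0.171 against 0.130 reported), so the reported pose has an offset along z. I'll allow for it and go down in stages, watching the force.

```bash
python3 -m jog '[[[0.002,0,0.01],[0,0,0]],[[0.002,0,0.03],[0,0,0]],[[0.002,0,0.055],[0,0,0]],[[0.002,0,0.08],[0,0,0]],[[0.002,0,0.1],[0,0,0]],[[0.002,0,0.115],[0,0,0]],[[0.002,0,0.126],[0,0,0]],[[0.002,0,0.134],[0,0,0]],[[0.002,0,0.138],[0,0,0]],[[0.002,0,0.138],[0,0,0]]]' 0.06
python3 - <<'E'
from h import *
st()
E
```

```text
time_s: 7.62
tcp_pos: [0.5284, -0.4246, -0.0076]
ee_rot: [[0.081, 0.997, -0.001], [0.997, -0.081, 0.001], [0.001, -0.001, -1.0]]
wrist_force: [-0.4, -1.0, -0.1]
gripper_width: 0.692
t 7.62 J [-25.1  36.9  -3.7  -0.  -49.5 -69.5] tcp [ 0.5284 -0.4246 -0.0076] F [-0.4 -1.  -0.1] M [ 0.07 -0.17 -0.01] w 60.2 z [-0.001  0.001 -1.   ] x [0.081 0.997 0.001]
```

```bash
python3 -m jog '[[[-0.002,0,0.005],[0,0,0]],[[-0.003,0,0.01],[0,0,0]],[[-0.003,0,0.014],[0,0,0]],[[-0.003,0,0.017],[0,0,0]],[[-0.003,0,0.019],[0,0,0]],[[-0.003,0,0.019],[0,0,0]],[[-0.003,0,0.019],[0,0,0]],[[-0.003,0,0.019],[0,0,0]],[[-0.003,0,0.019],[0,0,0]],[[-0.003,0,0.019],[0,0,0]]]' 
python3 -m jog '[[[0,0,0],[0,0,0]],[[0,0,0],[0,0,0]],[[0,0,0],[0,0,0]],[[0,0,0],[0,0,0]],[[0,0,0],[0,0,0]],[[0,0,0],[0,0,0]],[[0,0,0],[0,0,0]],[[0,0,0],[0,0,0]],[[0,0,0],[0,0,0]],[[0,0,0],[0,0,0]]]' 0
python3 - <<'E'
from h import *
st()
E
```

```text
time_s: 8.45
tcp_pos: [0.5287, -0.4279, -0.0253]
ee_rot: [[0.081, 0.997, 0.0], [0.997, -0.081, -0.0], [-0.0, 0.0, -1.0]]
wrist_force: [0.9, 0.1, 0.7]
gripper_width: 0.69
time_s: 9.28
tcp_pos: [0.5286, -0.4279, -0.0255]
ee_rot: [[0.081, 0.997, 0.0], [0.997, -0.081, -0.0], [-0.0, 0.0, -1.0]]
wrist_force: [0.7, -0.7, -0.6]
gripper_width: 0.252
t 9.28 J [-25.4  38.2  -4.2  -0.  -47.6 -69.3] tcp [ 0.5286 -0.4279 -0.0255] F [ 0.7 -0.7 -0.6] M [ 0.03 -0.17 -0.05] w 21.9 z [ 0. -0. -1.] x [ 0.081  0.997 -0.   ]
```

Gripped at 21.9 mm, which matches the 22 mm handle. Lifting level and checking.

```bash
python3 -m jog '[[[0,0,-0.004],[0,0,0]],[[0,0,-0.01],[0,0,0]],[[0,0,-0.018],[0,0,0]],[[0,0,-0.028],[0,0,0]],[[0,0,-0.04],[0,0,0]],[[0,0,-0.055],[0,0,0]],[[0,0,-0.07],[0,0,0]],[[0,0,-0.085],[0,0,0]],[[0,0,-0.1],[0,0,0]],[[0,0,-0.115],[0,0,0]]]'
python3 - <<'E'
from h import *
p,d=r.capture("scene");p2,d2=r.capture("top")
cv2.imwrite("pics/s6.png",np.hstack([cv2.resize(p[200:330,120:240],None,fx=3.3,fy=3.3),cv2.resize(p2[140:270,345:465],None,fx=3.3,fy=3.3)]))
st()
W,uv=cloud("top",d2,np.ones(d.shape,bool))
k=(uv[:,0]>365)&(uv[:,0]<415)&(uv[:,1]>195)&(uv[:,1]<265)&(W[:,2]>.08)&(W[:,2]<.2)
o=W[k];print(o.min(0),o.max(0))
for x in np.arange(.36,.54,.02):
    a=o[abs(o[:,0]-x)<.01]
    if len(a):print(round(x,2),len(a),np.percentile(a,[10,50,90],axis=0).round(3).tolist())
E
```

```text
time_s: 10.12
tcp_pos: [0.5287, -0.4279, 0.0917]
ee_rot: [[0.081, 0.997, 0.001], [0.997, -0.081, -0.001], [-0.0, 0.001, -1.0]]
wrist_force: [0.5, -0.6, -2.2]
gripper_width: 0.246
t 10.22 J [-25.4  31.1   2.1   0.1 -60.5 -69.3] tcp [ 0.5307 -0.4293  0.0942] F [ 0.5  0.1 -1.4] M [ 0.03 -0.33 -0.03] w 21.7 z [ 0.007 -0.004 -1.   ] x [ 0.081  0.997 -0.004]
[ 0.38910631 -0.45485784  0.11707076] [ 0.50136479 -0.37465648  0.16326002]
0.38 9 [[0.389, -0.451, 0.12], [0.389, -0.442, 0.123], [0.389, -0.434, 0.125]]
0.4 232 [[0.394, -0.446, 0.121], [0.402, -0.417, 0.123], [0.409, -0.385, 0.126]]
0.42 246 [[0.412, -0.446, 0.121], [0.42, -0.412, 0.125], [0.428, -0.378, 0.142]]
0.44 242 [[0.432, -0.446, 0.121], [0.44, -0.414, 0.124], [0.449, -0.38, 0.142]]
0.46 239 [[0.451, -0.441, 0.122], [0.46, -0.417, 0.127], [0.468, -0.381, 0.147]]
0.48 228 [[0.472, -0.446, 0.123], [0.479, -0.415, 0.137], [0.488, -0.383, 0.148]]
0.5 137 [[0.491, -0.444, 0.123], [0.496, -0.419, 0.126], [0.499, -0.385, 0.159]]
```

View pics/s6.png

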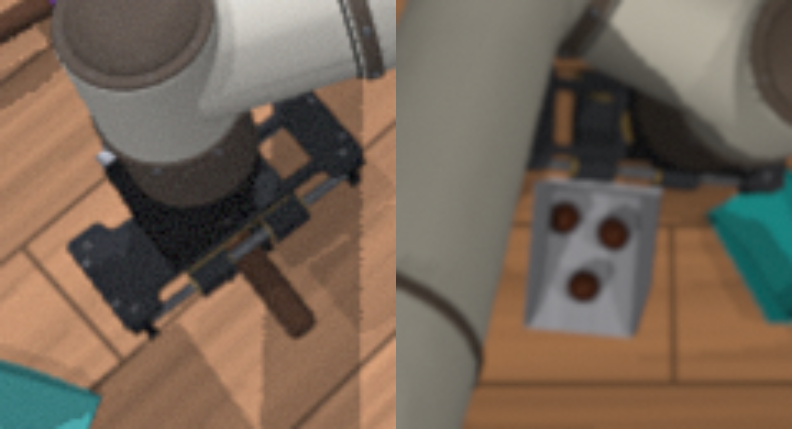

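The scoop is level with its three chestnuts at top-crop (565,217), (613,233) and (583,285). The mouth measures 29 mm above and 142 mm back from the reported TCP. Carrying it over to the tray smoothly.

```bash
python3 -m jog '[[[0.006,0.002,0],[0,0,0]],[[0.019,0.006,0],[0,0,0]],[[0.04,0.012,0],[0,0,0]],[[0.069,0.021,0],[0,0,0]],[[0.102,0.03,0],[0,0,0]],[[0.134,0.04,0],[0,0,0]],[[0.167,0.05,0],[0,0,0]],[[0.199,0.06,0],[0,0,0]],[[0.232,0.069,0],[0,0,0]],[[0.264,0.079,0],[0,0,0]]]' 
python3 -m jog '[[[0.033,0.01,0],[0,0,0]],[[0.065,0.019,0],[0,0,0]],[[0.098,0.029,0],[0,0,0]],[[0.128,0.038,0],[0,0,0]],[[0.155,0.046,0],[0,0,0]],[[0.178,0.053,0],[0,0,0]],[[0.197,0.059,0],[0,0,0]],[[0.211,0.063,0],[0,0,0]],[[0.22,0.066,0],[0,0,0]],[[0.225,0.067,0],[0,0,0]]]'
python3 - <<'E'
from h import *
p,d=r.capture("scene");p2,d2=r.capture("top")
cv2.imwrite("pics/s7.png",np.hstack([cv2.resize(p[80:260,200:400],None,fx=2,fy=2.4),cv2.resize(p2[90:270,140:320],None,fx=2.1,fy=2.4)]))
st()
E
```

```text
time_s: 11.05
tcp_pos: [0.6281, -0.168, 0.0881]
ee_rot: [[0.081, 0.997, -0.003], [0.997, -0.081, 0.001], [0.0, -0.003, -1.0]]
wrist_force: [1.2, -0.1, -2.4]
gripper_width: 0.248
time_s: 11.88
tcp_pos: [0.7138, 0.0488, 0.0887]
ee_rot: [[0.08, 0.997, -0.001], [0.997, -0.08, -0.0], [-0.0, -0.001, -1.0]]
wrist_force: [0.6, 0.3, -3.1]
gripper_width: 0.245
t 11.98 J [  16.7   34.7    7.8   -0.   -63.2 -111.4] tcp [0.7136 0.0478 0.0891] F [-0.   0.1 -2.6] M [-0.   -0.34 -0.05] w 21.3 z [-0.001 -0.    -1.   ] x [ 0.081  0.997 -0.   ]
```

View pics/s7.png

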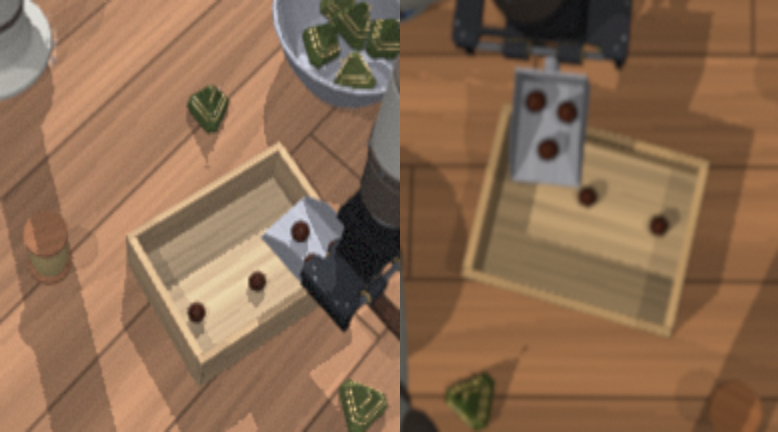

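```bash
python3 -m jog '[[[-0.001,0,0],[-0.4,0,0]],[[-0.002,0.001,0.001],[-0.8,0,0]],[[-0.003,0.002,0.002],[-1.2,0,0]],[[-0.004,0.002,0.002],[-1.6,0,0]],[[-0.005,0.003,0.003],[-2,0,0]],[[-0.006,0.003,0.004],[-2.4,0,0]],[[-0.007,0.003,0.005],[-2.8,0,0]],[[-0.008,0.002,0.006],[-3.2,0,0]],[[-0.009,0.002,0.007],[-3.6,0,0]],[[-0.01,0.001,0.007],[-4,0,0]]]'
python3 - <<'E'
from h import *
p2,d2=r.capture("top")
p,d=r.capture("scene")
cv2.imwrite("pics/s8.png",np.hstack([cv2.resize(p[80:260,200:400],None,fx=2,fy=2.4),cv2.resize(p2[90:270,140:320],None,fx=2.1,fy=2.4)]))
st()
W,uv=cloud("top",d2,np.ones(d.shape,bool))
k=(uv[:,0]>180)&(uv[:,0]<228)&(uv[:,1]>110)&(uv[:,1]<180)&(W[:,2]>.02)&(W[:,2]<.2)&(abs(W[:,1]-.05)<.03)
o=W[k]
for x in np.arange(.55,.69,.01):
    a=o[abs(o[:,0]-x)<.005]
    if len(a):print(round(x,3),len(a),np.percentile(a[:,2],[10,50]).round(3).tolist())
E
```

```text
time_s: 12.82
tcp_pos: [0.7133, 0.0359, 0.0827]
ee_rot: [[0.083, 0.936, 0.342], [0.997, -0.078, -0.029], [-0.0, 0.343, -0.939]]
wrist_force: [-0.7, -0.8, -2.1]
gripper_width: 0.25
t 12.92 J [  19.2   25.6  -19.3   17.2  -28.2 -127.9] tcp [0.7106 0.035  0.0812] F [-0.7 -0.9 -2.7] M [ 0.02  0.78 -0.05] w 21.8 z [ 0.336 -0.03  -0.941] x [ 0.083  0.997 -0.003]
0.57 14 [0.023, 0.058]
0.58 87 [0.059, 0.062]
0.59 97 [0.064, 0.067]
0.6 91 [0.068, 0.072]
0.61 82 [0.071, 0.075]
0.62 91 [0.074, 0.078]
0.63 99 [0.078, 0.081]
0.64 67 [0.083, 0.086]
0.65 16 [0.086, 0.088]
```

View pics/s8.png

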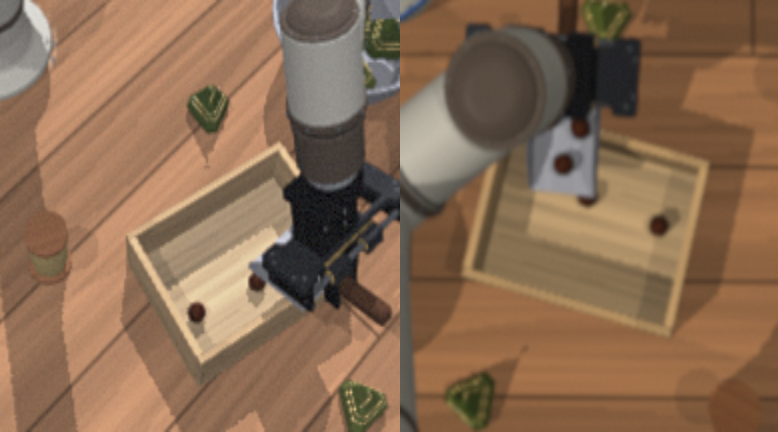

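Mouth edge measured at x≈0.573, z≈0.059, as predicted. The wrist is near its aligned pose (j5 −28), so I'll turn the scoop's heading toward the tray's axis while tilting further. That keeps j5 away from its limit.

```bash
cat >> h.py <<'E'
def scoopR(head,th):
    h=np.radians(head);t=np.radians(th);f=np.array([np.cos(h),np.sin(h),0]);u=np.array([0,0,1.])
    y=np.cos(t)*f+np.sin(t)*u; z=np.sin(t)*f-np.cos(t)*u
    return np.c_[np.cross(y,z),y,z]
MO=np.array([0,-.143,-.029])
E
python3 - <<'E'
from h import *
s=r.sense();print("mouth",(s['tcp_pos']+np.array(s['ee_rot'])@MO).round(3))
M=np.array([.572,.05,.05])
for hd,th,m in((-12,30,.05),(-20,40,.046),(-22,50,.045),(-22,55,.045)):
    R=scoopR(hd,th);M[2]=m;print(hd,th,(M-R@MO).round(3));delta(M-R@MO,R)
E
```

```text
mouth [0.567 0.047 0.06 ]
-12 30 [0.707 0.021 0.096]
shift [-0.014   0.0031 -0.015 ] turn [-2.05 -0.58  1.33] | dist 0.021 deg 12.5
-20 40 [0.692 0.006 0.116]
shift [-0.0303 -0.0031 -0.0377] turn [-4.02 -1.5   2.67] | dist 0.048 deg 25.3
-22 50 [0.678 0.007 0.136]
shift [-0.0305 -0.0101 -0.0617] turn [-6.   -1.97  2.88] | dist 0.07 deg 34.7
-22 55 [0.67  0.01  0.146]
shift [-0.028  -0.0144 -0.0734] turn [-6.99 -2.1   2.8 ] | dist 0.08 deg 39.1
```

```bash
python3 -m jog '[[[-0.003,0.001,-0.003],[-0.4,-0.1,0.27]],[[-0.006,0.001,-0.006],[-0.8,-0.2,0.53]],[[-0.009,0.002,-0.009],[-1.2,-0.35,0.8]],[[-0.012,0.003,-0.012],[-1.6,-0.45,1.07]],[[-0.014,0.003,-0.015],[-2.05,-0.58,1.33]],[[-0.017,0.002,-0.019],[-2.4,-0.75,1.6]],[[-0.02,0.001,-0.024],[-2.8,-0.95,1.87]],[[-0.024,0,-0.028],[-3.2,-1.1,2.13]],[[-0.027,-0.001,-0.033],[-3.6,-1.3,2.4]],[[-0.03,-0.003,-0.038],[-4,-1.5,2.67]]]'
python3 - <<'E'
from h import *
st()
p2,d2=r.capture("top")
p,d=r.capture("scene")
cv2.imwrite("pics/s9.png",np.hstack([cv2.resize(p[80:260,200:400],None,fx=2,fy=2.4),cv2.resize(p2[90:270,140:320],None,fx=2.1,fy=2.4)]))
M=np.array([.572,.05,.045])
for hd,th in((-22,50),(-22,56)):
    R=scoopR(hd,th);delta(M-R@MO,R)
E
```

```text
time_s: 13.75
tcp_pos: [0.7085, -0.019, 0.1507]
ee_rot: [[0.253, 0.809, 0.531], [0.965, -0.252, -0.076], [0.072, 0.532, -0.844]]
wrist_force: [0.6, 0.5, -2.1]
gripper_width: 0.247
t 13.75 J [   7.8   16.3  -38.5   66.4   -9.2 -177.4] tcp [ 0.7085 -0.019   0.1507] F [ 0.6  0.5 -2.1] M [0.21 1.19 0.01] w 21.5 z [ 0.531 -0.076 -0.844] x [0.253 0.965 0.072]
shift [ 0.0162 -0.0383 -0.0056] turn [-3.61 -1.6   0.58] | dist 0.042 deg 20.0
shift [ 0.0183 -0.0408 -0.0205] turn [-4.81 -1.63  0.5 ] | dist 0.049 deg 25.5
```

View pics/s9.png

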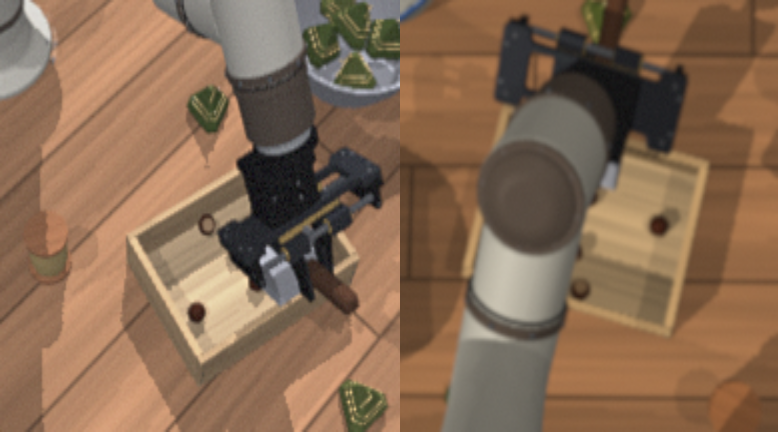

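The tilt stopped at 32°. j5 (−9.2) and j6 (−177.4) are at their range ends, so this heading won't do. I'll fit a quick kinematic model from the logged poses and choose a heading that works.

```bash
cat > kin.py <<'E'
import numpy as np
from scipy.optimize import least_squares
from scipy.spatial.transform import Rotation as Ro
J=np.array([[90.905,22.042,.453,0,-68.411,-14.817],[55,8.5,-10,0,-71.4,-44.2],[7.3,7.1,-11.6,0,-71.2,-61.6],[-25.3,35.3,-2.3,0,-52.4,-69.3],[-25.4,38.2,-4.2,0,-47.6,-69.3],[-25.3,29.4,4.6,0,-65.3,-69.3],[16.7,34.7,7.8,0,-63.2,-111.4],[19.2,25.6,-19.3,17.2,-28.2,-127.9],[7.8,16.3,-38.5,66.4,-9.2,-177.4]])
P=np.array([[.15,.607,.183],[.4085,.3044,.2399],[.4863,-.0984,.2399],[.5292,-.4271,.0192],[.5286,-.4279,-.0255],[.5278,-.4263,.1299],[.7136,.0478,.0891],[.7106,.035,.0812],[.7085,-.019,.1507]])
Zs={7:[.336,-.03,-.941],8:[.531,-.076,-.844]};Xs={7:[.083,.997,-.003],8:[.253,.965,.072]}
rx=lambda a:Ro.from_euler('x',a,degrees=True).as_matrix()
ry=lambda a:Ro.from_euler('y',a,degrees=True).as_matrix()
rz=lambda a:Ro.from_euler('z',a,degrees=True).as_matrix()
def fk(j,q):
    h,a,b,o,l,L=q
    R1=rz(j[0]); e=j[2]-j[1]
    A=R1@ry(-e)           # x axis along forearm
    W=R1@(np.array([o+a*np.sin(np.radians(j[1]))+b*np.cos(np.radians(e)),-l,h+a*np.cos(np.radians(j[1]))+b*np.sin(np.radians(e))]))
    B=A@rx(s4*j[3])@ry(-j[4])   # j5 negative -> pitch down
    Rt=B@ry(90)@rz(s6*j[5])@rz(180) if 0 else B@T0@rz(s6*j[5])
    return W+L*B[:,0],Rt
s4=1;s6=-1
# tool z = B x ; tool x at j6=0 : -radial for tool down => B z axis direction.. 
T0=np.c_[[0,0,-1],[0,-1,0],[-1,0,0]]@np.diag([1,1,1]) if 0 else np.array([[0,0,1],[0,1,0],[-1,0,0]],float)
def fit():
    f=lambda q:np.concatenate([fk(j,q)[0]-p for j,p in zip(J,P)])
    return least_squares(f,[.3,.56,.4,.02,.16,.2],bounds=([0,.2,.1,-.3,-.3,.05],[.8,.9,.9,.3,.3,.5]))
if __name__=="__main__":
    for s4 in(1,-1):
        s=fit();print(s4,s.x.round(4),abs(s.fun).max().round(4))
        for i in(0,7,8):
            print(fk(J[i],s.x)[1].round(3).tolist(),Zs.get(i),Xs.get(i))
E
python3 kin.py
```

```text
1 [0.2381 0.5533 0.3211 0.095  0.1737 0.4546] 0.0913
[[-0.24, -0.971, 0.0], [-0.971, 0.24, -0.0], [0.0, -0.0, -1.0]] None None
[[0.499, 0.832, 0.243], [0.803, -0.549, 0.232], [0.327, 0.079, -0.942]] [0.336, -0.03, -0.941] [0.083, 0.997, -0.003]
[[0.565, -0.663, 0.492], [-0.816, -0.536, 0.215], [0.121, -0.523, -0.844]] [0.531, -0.076, -0.844] [0.253, 0.965, 0.072]
-1 [0.2306 0.5523 0.3175 0.099  0.145  0.4479] 0.099
[[-0.24, -0.971, 0.0], [-0.971, 0.24, -0.0], [0.0, -0.0, -1.0]] None None
[[0.083, 0.939, 0.335], [0.997, -0.077, -0.031], [-0.004, 0.336, -0.942]] [0.336, -0.03, -0.941] [0.083, 0.997, -0.003]
[[0.252, 0.808, 0.532], [0.965, -0.252, -0.075], [0.073, 0.532, -0.844]] [0.531, -0.076, -0.844] [0.253, 0.965, 0.072]
```

```bash
cat > kin2.py <<'E'
import kin, numpy as np
from kin import *
def fk(j,q):
    h,a,b,o,l,L,c,d4,d5=q
    R1=rz(j[0]);e=j[2]-j[1];A=R1@ry(-e)
    D=A@rx(-j[3]);B=D@ry(-j[4])
    W=R1@np.array([o+a*np.sin(np.radians(j[1])),-l,h+a*np.cos(np.radians(j[1]))])+A@np.array([b,0,c])
    return W+D@np.array([0,d4,0])+B@np.array([L,0,d5]),B@T0@rz(-j[5])
def fit(fix0=()):
    x0=np.array([.3,.56,.3,.0,.05,.2,.0,-.1,0.])
    f=lambda q:np.concatenate([fk(j,q)[0]-p for j,p in zip(J,P)]+[.02*(q-x0)[[3,6,8]]])
    return least_squares(f,x0)
if __name__=="__main__":
    s=fit();print(s.x.round(4),s.fun.reshape(-1,3).round(4))
E
python3 kin2.py
```

```text
[ 1.628e-01  5.648e-01  4.198e-01 -4.000e-04  2.700e-03  3.490e-01
  5.000e-04 -1.570e-01  2.000e-03] [[ 0.0001 -0.0005  0.0003]
 [-0.0001  0.0004 -0.0003]
 [ 0.     -0.0003  0.0002]
 [ 0.0001  0.0003 -0.0002]
 [ 0.0002  0.      0.0004]
 [ 0.0003  0.0001  0.0003]
 [ 0.     -0.0004 -0.0005]
 [ 0.0002 -0.0002 -0.0003]
 [-0.0001  0.0001  0.0001]
 [-0.      0.      0.    ]]
```

The kinematic model fits to 0.5 mm. Now searching for pour poses with comfortable joint margins.

```bash
cat > ik.py <<'E'
from kin2 import *
q=fit().x
LO=np.array([-179.83,-69.29,-61.27,-181.25,-171.15,-177.46]);HI=np.array([179.83,118.12,80.66,117.63,-9.14,177.46])
def ik(pos,R,j0):
    def f(j):
        p,Rr=fk(j,q);return np.r_[(p-pos)*10,Ro.from_matrix(Rr.T@R).as_rotvec()*3]
    s=least_squares(f,np.clip(j0,LO+.5,HI-.5),bounds=(LO,HI))
    return s.x,np.abs(s.fun).max()
E
python3 - <<'E'
from ik import *
from h import scoopR,MO
J0=np.array([16.7,34.7,7.8,0,-63.2,-111.4])
for hd in (-5,20,35,50,65,80,100):
  for my in (0.03,.06):
    M=np.array([.55,my,.1]);j=J0.copy();out=[]
    # go to heading level
    for h_ in np.linspace(-5,hd,5):
        R=scoopR(h_,0);j,e=ik(M-R@MO,R,j)
    for th,m in((10,.09),(20,.06),(30,.05),(40,.045),(50,.045),(55,.045)):
        M[2]=m;R=scoopR(hd,th);j,e=ik(M-R@MO,R,j)
        out.append((th,j.round(0).astype(int).tolist(),round(e,3)))
    print(hd,my,out[1],out[3],out[5])
E
```

```text
-5 0.03 (20, [18, 24, -22, 18, -26, -128], np.float64(0.0)) (40, [10, 16, -42, 75, -9, -177], np.float64(0.464)) (55, [9, 9, -44, 77, -9, -177], np.float64(1.018))
-5 0.06 (20, [21, 24, -23, 20, -26, -132], np.float64(0.0)) (40, [12, 16, -42, 73, -9, -177], np.float64(0.47)) (55, [12, 9, -44, 76, -9, -177], np.float64(1.024))
20 0.03 (20, [20, 24, -16, 0, -30, -90], np.float64(0.0)) (40, [17, 17, -25, -21, -9, -67], np.float64(0.077)) (55, [-1, 13, -22, -83, -17, 6], np.float64(0.0))
20 0.06 (20, [23, 24, -17, 2, -29, -94], np.float64(0.0)) (40, [20, 17, -25, -19, -9, -71], np.float64(0.148)) (55, [3, 13, -22, -85, -14, 4], np.float64(0.0))
35 0.03 (20, [20, 24, -13, -9, -34, -69], np.float64(0.0)) (40, [12, 17, -17, -40, -23, -34], np.float64(0.0)) (55, [-5, 15, -19, -77, -33, 10], np.float64(0.0))
35 0.06 (20, [23, 24, -13, -7, -33, -73], np.float64(0.0)) (40, [16, 17, -18, -37, -20, -40], np.float64(0.0)) (55, [-1, 15, -20, -78, -29, 9], np.float64(0.0))
50 0.03 (20, [21, 23, -11, -15, -39, -50], np.float64(0.0)) (40, [8, 18, -13, -47, -36, -15], np.float64(0.0)) (55, [-7, 18, -15
[... 449 characters left out ...]
, np.float64(0.0)) (55, [-4, 21, -11, -67, -57, 18], np.float64(0.0))
80 0.03 (20, [21, 22, -10, -23, -49, -17], np.float64(0.0)) (40, [5, 22, -7, -47, -59, 9], np.float64(0.0)) (55, [-7, 25, -5, -60, -71, 24], np.float64(0.0))
80 0.06 (20, [24, 23, -10, -22, -48, -20], np.float64(0.0)) (40, [8, 22, -7, -47, -57, 7], np.float64(0.0)) (55, [-4, 24, -6, -61, -69, 23], np.float64(0.0))
100 0.03 (20, [21, 21, -11, -24, -56, 2], np.float64(0.0)) (40, [6, 25, -4, -43, -71, 22], np.float64(0.0)) (55, [-5, 30, 1, -53, -85, 31], np.float64(0.0))
100 0.06 (20, [24, 22, -11, -24, -55, -1], np.float64(0.0)) (40, [8, 25, -4, -43, -70, 20], np.float64(0.0)) (55, [-2, 29, 1, -54, -83, 30], np.float64(0.0))
```

Run:
```python
from h import *
R=scoopR(-5,6);delta(np.array([.56,.035,.115])-R@MO,R)
R=scoopR(-8,20);delta(np.array([.565,.03,.105])-R@MO,R)
```

```text
shift [ 0.035  -0.0388  0.0369] turn [ 5.29 -0.15 -2.1 ] | dist 0.064 deg 28.5
shift [ 0.0257 -0.0195  0.018 ] turn [ 2.48 -0.16 -1.54] | dist 0.037 deg 14.6
```

```bash
python3 -m jog '[[[0.005,-0.004,0.003],[0.5,0,-0.3]],[[0.01,-0.008,0.007],[1,-0.05,-0.6]],[[0.016,-0.012,0.011],[1.5,-0.1,-0.9]],[[0.021,-0.016,0.015],[2,-0.1,-1.2]],[[0.026,-0.02,0.018],[2.5,-0.15,-1.5]],[[0.028,-0.024,0.022],[3.1,-0.15,-1.6]],[[0.03,-0.028,0.026],[3.7,-0.15,-1.7]],[[0.032,-0.032,0.03],[4.3,-0.15,-1.9]],[[0.034,-0.036,0.034],[4.8,-0.15,-2]],[[0.035,-0.039,0.037],[5.3,-0.15,-2.1]]]'
python3 - <<'E'
from h import *
st()
p2,d2=r.capture("top")
cv2.imwrite("pics/t10.png",cv2.resize(p2[90:270,140:320],None,fx=3.2,fy=3.2))
for h_,th in ((10,5),(30,5),(55,8)):
    R=scoopR(h_,th);delta(np.array([.55,.04,.11])-R@MO,R)
E
```

```text
time_s: 14.68
tcp_pos: [0.7043, 0.0244, 0.098]
ee_rot: [[0.084, 0.992, 0.098], [0.996, -0.083, -0.008], [0.0, 0.098, -0.995]]
wrist_force: [-0.2, 0.6, -2.6]
gripper_width: 0.247
t 14.68 J [ 1.610e+01  3.020e+01 -1.000e-01  2.500e+00 -5.450e+01 -1.122e+02] tcp [0.7043 0.0244 0.098 ] F [-0.2  0.6 -2.6] M [-0.   -0.06 -0.03] w 21.5 z [ 0.098 -0.008 -0.995] x [0.084 0.996 0.   ]
shift [ 0.0397 -0.0165  0.0019] turn [ 0.12  0.27 -2.95] | dist 0.043 deg 14.8
shift [ 0.0855 -0.0375 -0.0001] turn [ 0.11  0.64 -6.93] | dist 0.093 deg 34.8
shift [ 0.1286 -0.0824 -0.0121] turn [ -0.44   1.42 -11.88] | dist 0.153 deg 59.9
```

View pics/t10.png

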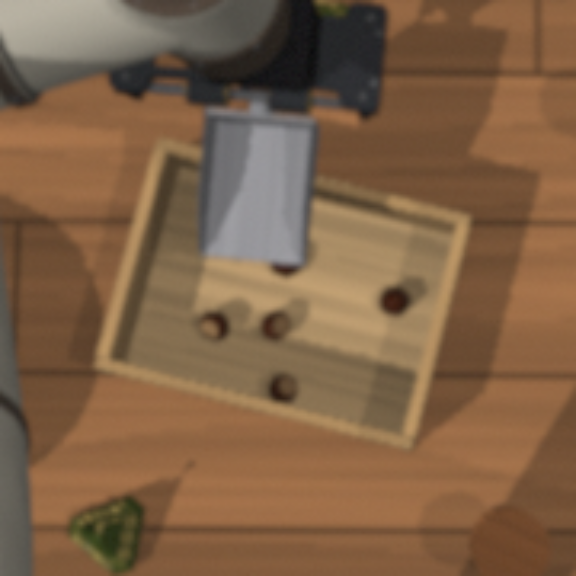

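The scoop is empty. Three chestnuts landed at (212,325), (275,325) and (283,388) of the crop. Two originals show at (285,265) and (395,298), and the third is hidden under the scoop. Taking the scoop back to its place.

Run:
```python
from h import *
R=scoopR(-4.7,0);delta(np.array([.5287,-.4279,.085]),R)
```

```text
shift [-0.4654 -0.1389 -0.0014] turn [ 1.12  0.   -0.02] | dist 0.486 deg 5.6
```

```bash
python3 -m jog '[[[-0.01,-0.003,0],[0.2,0,0]],[[-0.03,-0.009,0],[0.4,0,0]],[[-0.06,-0.018,0],[0.6,0,0]],[[-0.095,-0.028,0],[0.8,0,0]],[[-0.13,-0.039,0],[1,0,0]],[[-0.167,-0.05,0],[1.12,0,0]],[[-0.205,-0.061,0],[1.12,0,0]],[[-0.242,-0.072,0],[1.12,0,0]],[[-0.28,-0.084,-0.001],[1.12,0,0]],[[-0.317,-0.095,-0.001],[1.12,0,0]]]'
python3 - <<'E'
from h import *
st();delta(np.array([.5287,-.4279,.03]),scoopR(-4.7,0))
E
```

```text
time_s: 15.57
tcp_pos: [0.5813, -0.287, 0.0913]
ee_rot: [[0.086, 0.996, 0.004], [0.996, -0.086, -0.002], [-0.001, 0.004, -1.0]]
wrist_force: [1.1, 0.5, -2.1]
gripper_width: 0.248
t 15.57 J [-12.   28.3  -3.4   0.1 -58.1 -83. ] tcp [ 0.5813 -0.287   0.0913] F [ 1.1  0.5 -2.1] M [ 0.02 -0.36  0.04] w 21.5 z [ 0.004 -0.002 -1.   ] x [ 0.086  0.996 -0.001]
shift [-0.1448 -0.0406  0.0613] turn [ 0.05  0.02 -0.04] | dist 0.162 deg 0.3
```

```bash
python3 -m jog '[[[-0.035,-0.01,0],[0,0,0]],[[-0.067,-0.019,0.005],[0,0,0]],[[-0.095,-0.027,0.012],[0,0,0]],[[-0.118,-0.034,0.02],[0,0,0]],[[-0.134,-0.038,0.03],[0,0,0]],[[-0.143,-0.041,0.04],[0,0,0]],[[-0.147,-0.042,0.05],[0,0,0]],[[-0.148,-0.042,0.06],[0,0,0]],[[-0.148,-0.042,0.07],[0,0,0]],[[-0.148,-0.042,0.078],[0,0,0]]]'
python3 - <<'E'
from h import *
st();delta(np.array([.5287,-.4279,-.0255]),scoopR(-4.7,0))
E
```

```text
time_s: 16.4
tcp_pos: [0.5285, -0.4283, 0.0116]
ee_rot: [[0.085, 0.996, 0.002], [0.996, -0.085, -0.001], [-0.001, 0.002, -1.0]]
wrist_force: [0.9, -0.1, -2.9]
gripper_width: 0.251
t 16.4 J [-25.4  35.7  -2.7  -0.  -51.5 -69.4] tcp [ 0.5285 -0.4283  0.0116] F [ 0.9 -0.1 -2.9] M [ 0.09 -0.32  0.02] w 21.9 z [ 0.002 -0.001 -1.   ] x [ 0.085  0.996 -0.001]
shift [0.0004 0.     0.0371] turn [ 0.03  0.01 -0.03] | dist 0.037 deg 0.2
```

```bash
python3 -m jog '[[[0,0,0.007],[0,0,0]],[[0,0,0.014],[0,0,0]],[[0,0,0.02],[0,0,0]],[[0,0,0.026],[0,0,0]],[[0,0,0.03],[0,0,0]],[[0,0,0.033],[0,0,0]],[[0,0,0.035],[0,0,0]],[[0,0,0.036],[0,0,0]],[[0,0,0.037],[0,0,0]],[[0,0,0.037],[0,0,0]]]'
python3 - <<'E'
from h import *
st()
E
```

```text
time_s: 17.23
tcp_pos: [0.5286, -0.4298, -0.0239]
ee_rot: [[0.086, 0.996, 0.003], [0.996, -0.086, -0.002], [-0.002, 0.004, -1.0]]
wrist_force: [-1.1, 0.2, -0.9]
gripper_width: 0.247
t 17.23 J [-25.5  38.1  -4.1   0.  -47.5 -69.4] tcp [ 0.5286 -0.4298 -0.0239] F [-1.1  0.2 -0.9] M [ 0.06 -0.25 -0.01] w 21.5 z [ 0.003 -0.002 -1.   ] x [ 0.086  0.996 -0.002]
```

```bash
python3 -m jog '[[[0,0,0.001],[0,0,0]],[[0,0,0.001],[0,0,0]],[[0,0,0.001],[0,0,0]],[[0,0,0.001],[0,0,0]],[[0,0,0.001],[0,0,0]],[[0,0,0.001],[0,0,0]],[[0,0,0.001],[0,0,0]],[[0,0,0.001],[0,0,0]],[[0,0,-0.005],[0,0,0]],[[0,0,-0.02],[0,0,0]]]' 0.06
python3 -m jog '[[[0,0,-0.03],[0,0,0]],[[0,0,-0.06],[0,0,0]],[[0,0,-0.1],[0,0,0]],[[0,0,-0.135],[0,0,0]],[[0.03,0.01,-0.16],[0,0,0]],[[0.06,0.02,-0.17],[0,0,0]],[[0.095,0.02,-0.17],[0,0,0]],[[0.13,0.02,-0.17],[0,0,0]],[[0.165,0.02,-0.17],[0,0,0]],[[0.2,0.02,-0.17],[0,0,0]]]'
python3 - <<'E'
from h import *
st()
p2,d2=r.capture("top");p,d=r.capture("scene")
np.savez("v11.npz",p=p,d=d,p2=p2,d2=d2)
cv2.imwrite("pics/t11.png",p2);cv2.imwrite("pics/s11.png",p)
E
```

```text
time_s: 18.07
tcp_pos: [0.5268, -0.4286, -0.0059]
ee_rot: [[0.086, 0.996, -0.001], [0.996, -0.086, 0.001], [0.001, -0.001, -1.0]]
wrist_force: [-0.2, -0.0, 0.1]
gripper_width: 0.693
time_s: 18.9
tcp_pos: [0.5648, -0.2301, 0.1664]
ee_rot: [[0.086, 0.996, 0.004], [0.996, -0.086, -0.002], [-0.002, 0.004, -1.0]]
wrist_force: [0.7, -0.3, 0.4]
gripper_width: 0.688
t 18.9 J [ -6.9  21.1  -3.5   0.1 -65.1 -88. ] tcp [ 0.5648 -0.2301  0.1664] F [ 0.7 -0.3  0.4] M [ 0.08 -0.27 -0.01] w 59.9 z [ 0.004 -0.002 -1.   ] x [ 0.086  0.996 -0.002]
```

View pics/t11.png

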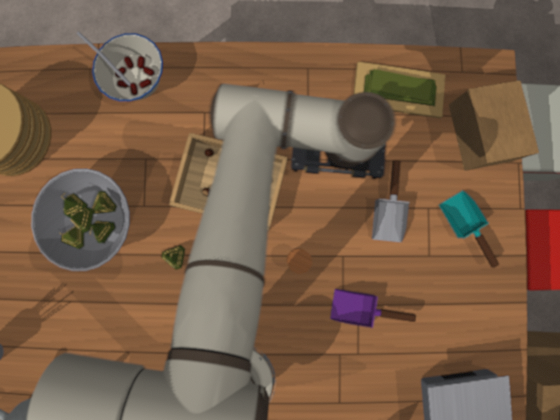

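View pics/s11.png

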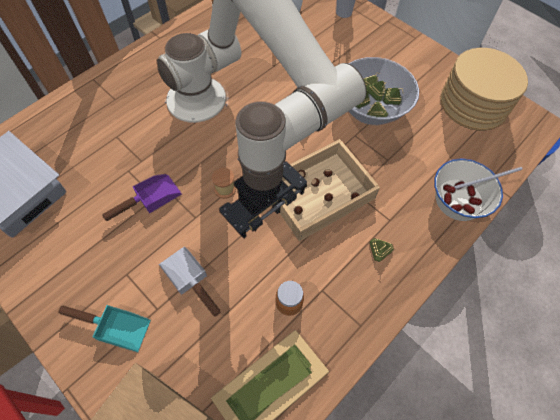

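The scoop is back flat at scene (185,270), and all six chestnuts are in the tray. Now planning the tray grasp: IK over wall choices, jaw signs and the tilt path.

```bash
cat > tray.py <<'E'
import numpy as np
from scipy.spatial.transform import Rotation as Ro
C=np.array([.5462,.0187,0]);YAW=-13.9
R0=Ro.from_euler('z',YAW,degrees=True).as_matrix()
K=np.array([-.1,.135,0])   # pivot corner, tray frame
def trayR(th,dang=135):    # lean toward tray direction dang (deg from tray x)
    a=np.radians(dang);d=np.array([np.cos(a),np.sin(a),0]);ax=np.cross([0,0,1],d)
    return R0@Ro.from_rotvec(ax*np.radians(th)).as_matrix()
Kw=C+R0@K
def pose(th,dang,gp,jaw,lean=0,dk=np.zeros(3)):
    """gp: tip in tray frame; jaw: tool x in tray frame angle deg; lean: tool rotated about tool x by deg"""
    T=trayR(th,dang); a=np.radians(jaw)
    x=np.array([np.cos(a),np.sin(a),0]);z=np.array([0,0,-1.]);G=np.c_[x,np.cross(z,x),z]@Ro.from_rotvec([np.radians(lean),0,0]).as_matrix()
    # lean pivots about grasp point
    g=np.array(gp)+[0,0,.019]; R=T@G
    gw=Kw+dk+T@(g-K); return gw+(.019+.041)*R[:,2],R
E
python3 - <<'E'
from ik import *
from tray import *
J0=np.array([-6.9,21.1,-3.5,.1,-65.1,-88])
for name,gp,jaws in (("right",(.06,-.13,.03),(90,-90)),("far",(.095,-.08,.03),(0,180)),("right0",(.0,-.13,.03),(90,-90)),("far0",(.095,0,.03),(0,180))):
  for jaw in jaws:
   for lean in (0,20,-20,):
    best=None
    for j60 in (-88,92):
      j=J0.copy();j[5]=j60;ok=0
      jj=[]
      for th in (0,10,20,30,40,45,50):
        p,R=pose(th,135,gp,jaw,lean)
        j,e=ik(p,R,j)
        m=np.minimum(j-LO,HI-j).min()
        if e>.01: break
        ok=th;jj.append((th,j.round(0).astype(int).tolist(),round(m)))
      print(name,jaw,lean,j60,"ok to",ok,jj[0] if jj else"",jj[-1] if jj else "")
E
```

```text
right 90 0 -88 ok to 40 (0, [4, 30, -18, 0, -42, -108], 32) (40, [27, 9, -47, 58, -49, -176], 1)
right 90 0 92 ok to 0  
right 90 20 -88 ok to 50 (0, [1, 39, -1, -5, -69, -102], 60) (50, [35, 12, -31, 35, -70, -165], 12)
right 90 20 92 ok to 0  
right 90 -20 -88 ok to 0  
right 90 -20 92 ok to 0  
right -90 0 -88 ok to 50 (0, [4, 30, -18, 0, -42, 72], 32) (50, [37, 8, -49, 61, -60, -6], 12)
right -90 0 92 ok to 50 (0, [4, 30, -18, 0, -42, 72], 32) (50, [37, 8, -49, 61, -60, -6], 12)
right -90 20 -88 ok to 0  
right -90 20 92 ok to 0  
right -90 -20 -88 ok to 50 (0, [1, 39, -1, -5, -69, 78], 60) (50, [35, 12, -31, 35, -70, 15], 30)
right -90 -20 92 ok to 50 (0, [1, 39, -1, -5, -69, 78], 60) (50, [35, 12, -31, 35, -70, 15], 30)
far 0 0 -88 ok to 0  
far 0 0 92 ok to 50 (0, [7, 33, -12, 0, -45, 159], 19) (50, [37, 14, -42, 61, -61, 85], 19)
far 0 20 -88 ok to 0 (0, [-3, 34, -4, -26, -51, -175], 3) (0, [-3, 34, -4, -26, -51, -175], 3)
far 0 20 92 ok to 0  
far 0 -20 -88 ok to 0  
far 0 -20 92 ok to 50 (0, [14, 35, -19, 24, -48, 134], 39) (50, [41, 24, -37, 57, -80, 80], 25)
far 180 0 -88
[... 1498 characters left out ...]
k to 0  
far0 0 -20 92 ok to 50 (0, [21, 37, -14, 21, -53, 131], 43) (50, [44, 32, -30, 54, -80, 78], 31)
far0 180 0 -88 ok to 50 (0, [14, 34, -10, 0, -46, -28], 37) (50, [41, 21, -38, 60, -61, -100], 23)
far0 180 0 92 ok to 50 (0, [14, 34, -10, 0, -46, -28], 37) (50, [41, 21, -38, 60, -61, -100], 23)
far0 180 20 -88 ok to 50 (0, [21, 37, -14, 21, -53, -49], 43) (50, [44, 32, -30, 54, -80, -102], 31)
far0 180 20 92 ok to 50 (0, [21, 37, -14, 21, -53, -49], 43) (50, [44, 32, -30, 54, -80, -102], 31)
far0 180 -20 -88 ok to 50 (0, [4, 34, -4, -26, -49, -2], 39) (50, [32, 13, -45, 68, -38, -98], 17)
far0 180 -20 92 ok to 50 (0, [4, 34, -4, -26, -49, -2], 39) (50, [32, 13, -45, 68, -38, -98], 17)
```

Run:
```python
from h import *
from tray import *
p,R=pose(0,135,(.095,-.095,.03),180);print(p)
delta(p+[0,0,.09],R)
f=np.load("v11.npz");d=f["d2"]
m=np.zeros(d.shape,bool);m[120:240,160:300]=1
W,uv=cloud("top",d,m);W=W[(W[:,2]>.06)&(W[:,2]<.07)]
L=(W-C)@R0
print(len(W),[ (np.percentile(L[(abs(L[:,1]-y)<.02),0],[1,99]).round(3).tolist(), ((abs(L[:,1]-y)<.02)).sum()) for y in(-.1,-.05,.1)], np.percentile(L[:,1],[.5,99.5]).round(3))
W,uv=cloud("scene",f["d"],np.ones(d.shape,bool));L=(W-C)@R0;k=(W[:,2]>.055)&(W[:,2]<.072)&(abs(L[:,0])<.13)&(abs(L[:,1])<.16)
L=L[k];print(len(L),np.percentile(L,[.5,99.5],axis=0).round(3))
A=[(.4421+.055,-.4214)]
# scoop flatness
W,uv=cloud("top",d,np.ones(d.shape,bool))
k=(abs(W[:,0]-.45)<.04)&(abs(W[:,1]+.422)<.025)
a=W[k];print("pan z",np.polyfit(a[:,0]-.45,a[:,2],1).round(3),len(a))
k=(W[:,0]>.53)&(W[:,0]<.605)&(abs(W[:,1]+.432)<.006)
a=W[k];a=a[a[:,2]>.035];print("handle z",np.polyfit(a[:,0]-.57,a[:,2],1).round(3),len(a))
```

```text
[ 0.6155964  -0.09633973 -0.011     ]
shift [0.1349 0.0391 0.0879] turn [  0.04   0.04 -16.14] | dist 0.166 deg 80.7Traceback (most recent call last):
  File "<stdin>", line 9, in <module>
    return _quantile_unchecked(
        a, q, axis, out, overwrite_input, method, keepdims, weights)
    return _ureduce(a,
                    func=_quantile_ureduce_func,
    ...<5 lines>...
                    overwrite_input=overwrite_input,
                    method=method)
    r = func(a, **kwargs)
    result = _quantile(arr,
                       quantiles=q,
    ...<2 lines>...
                       out=out,
                       weights=wgt)
    slices_having_nans = np.isnan(arr[-1, ...])
                                  ~~~^^^^^^^^^
IndexError: index -1 is out of bounds for axis 0 with size 0
```

```bash
python3 -m jog '[[[0.01,0.003,0],[0,0,-1.3]],[[0.025,0.008,0],[0,0,-2.7]],[[0.045,0.013,0],[0,0,-4]],[[0.065,0.018,0],[0,0,-5.4]],[[0.085,0.024,0],[0,0,-6.8]],[[0.1,0.029,0],[0,0,-8.2]],[[0.112,0.033,0],[0,0,-9.6]],[[0.122,0.036,0],[0,0,-11]],[[0.13,0.038,0],[0,0,-12.4]],[[0.135,0.039,0],[0,0,-13.8]]]' 0.04
python3 - <<'E'
from h import *
from tray import *
p,R=pose(0,135,(.095,-.095,.03),180)
st();delta(p+[0,0,.09],R)
f=np.load("v11.npz");d=f["d2"]
W,uv=cloud("scene",f["d"],np.ones(d.shape,bool));L=(W-C)@R0;k=(W[:,2]>.055)&(W[:,2]<.072)&(abs(L[:,0])<.13)&(abs(L[:,1])<.16)
L=L[k];print(len(L),np.percentile(L,[.5,99.5],axis=0).round(3))
W,uv=cloud("top",d,np.ones(d.shape,bool))
k=(abs(W[:,0]-.45)<.04)&(abs(W[:,1]+.422)<.025)
a=W[k];print("pan z",np.polyfit(a[:,0]-.45,a[:,2],1).round(3),len(a))
k=(W[:,0]>.53)&(W[:,0]<.605)&(abs(W[:,1]+.432)<.006)
a=W[k];a=a[(a[:,2]>.035)&(a[:,2]<.06)];print("handle z",np.polyfit(a[:,0]-.57,a[:,2],1).round(3),len(a))
E
```

```text
time_s: 19.83
tcp_pos: [0.6157, -0.1002, 0.166]
ee_rot: [[-0.902, 0.431, 0.003], [0.431, 0.902, -0.002], [-0.004, -0.0, -1.0]]
wrist_force: [-0.1, 0.2, -0.5]
gripper_width: 0.457
t 19.83 J [  5.7  22.5  -1.5   0.1 -65.8 -31.3] tcp [ 0.6157 -0.1002  0.166 ] F [-0.1  0.2 -0.5] M [ 0.07 -0.04  0.03] w 39.8 z [ 0.003 -0.002 -1.   ] x [-0.902  0.431 -0.004]
shift [0.0021 0.0034 0.087 ] turn [-0.01  0.04 -2.33] | dist 0.087 deg 11.6
1097 [[-0.102 -0.135  0.055]
 [ 0.099  0.137  0.072]]
pan z [-0.     0.004] 483
handle z [-0.036  0.044] 122
```

```bash
python3 -m jog '[[[0.001,0.002,0.01],[0,0,-0.6]],[[0.002,0.003,0.025],[0,0,-1.2]],[[0.002,0.003,0.045],[0,0,-1.8]],[[0.002,0.003,0.06],[0,0,-2.3]],[[0.002,0.003,0.072],[0,0,-2.3]],[[0.002,0.003,0.08],[0,0,-2.3]],[[0.002,0.003,0.085],[0,0,-2.3]],[[0.002,0.003,0.087],[0,0,-2.3]],[[0.002,0.003,0.087],[0,0,-2.3]],[[0.002,0.003,0.087],[0,0,-2.3]]]'
python3 - <<'E'
from h import *
from tray import *
p,R=pose(0,135,(.095,-.095,.03),180)
st();delta(p,R)
P,d=r.capture("scene");P2,d2=r.capture("top")
im=[]
for n,pp,o in(("scene",P,(270,110)),("top",P2,(200,100))):
    s=cv2.resize(pp[o[1]:o[1]+120,o[0]:o[0]+120],None,fx=3.3,fy=3.3)
    T=r.sense();t=np.array(T['tcp_pos']);Rr=np.array(T['ee_rot'])
    for X in (t-.041*Rr[:,2]+.02*Rr[:,0],t-.041*Rr[:,2]-.02*Rr[:,0]):
        a=(proj(n,X)[0]-o)*3.3;cv2.circle(s,tuple(int(v) for v in a),3,(0,0,255),-1)
    im.append(s)
cv2.imwrite("pics/s12.png",np.hstack(im))
E
```

```text
time_s: 20.67
tcp_pos: [0.6157, -0.0973, 0.0794]
ee_rot: [[-0.969, 0.249, 0.005], [0.249, 0.969, -0.002], [-0.005, -0.001, -1.0]]
wrist_force: [-0.2, -0.3, 0.6]
gripper_width: 0.455
t 20.67 J [  6.   26.7  -8.    0.2 -55.  -20.5] tcp [ 0.6157 -0.0973  0.0794] F [-0.2 -0.3  0.6] M [ 0.09 -0.09 -0.02] w 39.6 z [ 0.005 -0.002 -1.   ] x [-0.969  0.249 -0.005]
shift [0.0008 0.0009 0.0904] turn [-0.01  0.06 -0.1 ] | dist 0.09 deg 0.6
```

View pics/s12.png

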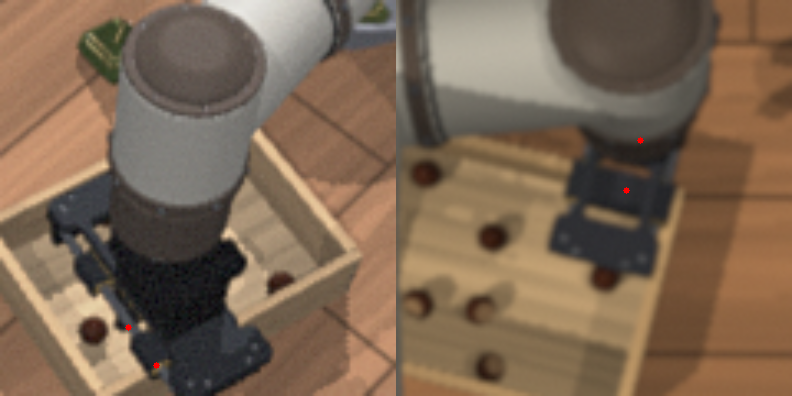

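All six chestnuts are visible in the tray in the top crop, and the open fingers straddle the far wall near its right end. Descending and pinching.

```bash
python3 -m jog '[[[0.001,0.001,0.01],[0,0,-0.1]],[[0.001,0.001,0.022],[0,0,-0.1]],[[0.001,0.001,0.036],[0,0,-0.1]],[[0.001,0.001,0.05],[0,0,-0.1]],[[0.001,0.001,0.062],[0,0,-0.1]],[[0.001,0.001,0.073],[0,0,-0.1]],[[0.001,0.001,0.081],[0,0,-0.1]],[[0.001,0.001,0.087],[0,0,-0.1]],[[0.001,0.001,0.089],[0,0,-0.1]],[[0.001,0.001,0.089],[0,0,-0.1]]]'
python3 - <<'E'
from h import *
st()
E
```

```text
time_s: 21.6
tcp_pos: [0.6146, -0.0961, -0.0108]
ee_rot: [[-0.971, 0.24, 0.003], [0.24, 0.971, -0.002], [-0.003, -0.001, -1.0]]
wrist_force: [0.8, -0.4, -0.2]
gripper_width: 0.459
t 21.6 J [  6.1  32.7 -13.    0.2 -44.2 -20.1] tcp [ 0.6146 -0.0961 -0.0108] F [ 0.8 -0.4 -0.2] M [ 0.13 -0.09 -0.01] w 39.9 z [ 0.003 -0.002 -1.   ] x [-0.971  0.24  -0.003]
```

```bash
python3 -m jog '[[[0,0,0],[0,0,0]],[[0,0,0],[0,0,0]],[[0,0,0],[0,0,0]],[[0,0,0],[0,0,0]],[[0,0,0],[0,0,0]],[[0,0,0],[0,0,0]],[[0,0,0],[0,0,0]],[[0,0,0],[0,0,0]],[[0,0,0],[0,0,0]],[[0,0,0],[0,0,0]]]' 0
cat > plan.py <<'E'
from h import *
from ik import ik,LO,HI
from tray import *
def plan(ths,dang,gp=(.095,-.095,.03),jaw=180,dk=(0,0,0),base=None):
    s=r.sense();p0=np.array(s['tcp_pos']) if base is None else base[0];C0=np.array(s['ee_rot']) if base is None else base[1]
    j=np.array(s['joints'])
    for th in ths:
        d=dang(th) if callable(dang) else dang
        p,R=pose(th,d,gp,jaw,dk=np.array(dk))
        j,e=ik(p,R,j)
        print(th,d,(C0.T@(p-p0)).round(4).tolist(),(Ro.from_matrix(C0.T@R).as_rotvec(degrees=True)/5).round(2).tolist(),"J",j.round(0).astype(int).tolist(),round(e,3))
E
python3 - <<'E'
from plan import *
st()
B=pose(0,135,(.095,-.095,.03),180)
plan([2,4,6,8,10,12,14,16,18,20,22.5,25,30,35,40,45],135,base=B)
E
```

```text
time_s: 22.43
tcp_pos: [0.6139, -0.096, -0.0102]
ee_rot: [[-0.971, 0.24, 0.002], [0.24, 0.971, -0.002], [-0.002, -0.001, -1.0]]
wrist_force: [-4.5, 2.5, 4.9]
gripper_width: 0.109
t 22.43 J [  6.1  32.6 -13.    0.2 -44.3 -20.1] tcp [ 0.6139 -0.096  -0.0102] F [-4.5  2.5  4.9] M [0.82 1.28 0.05] w 9.5 z [ 0.002 -0.002 -1.   ] x [-0.971  0.24  -0.002]
2 135 [-0.0001, -0.0001, -0.0105] [0.28, -0.28, 0.0] J [7, 32, -14, 3, -43, -23] 0.0
4 135 [-0.0, -0.0, -0.021] [0.57, -0.57, -0.0] J [8, 30, -16, 5, -42, -26] 0.0
6 135 [0.0004, 0.0004, -0.0315] [0.85, -0.85, 0.0] J [9, 29, -18, 8, -41, -29] 0.0
8 135 [0.001, 0.001, -0.0419] [1.13, -1.13, 0.0] J [10, 28, -20, 12, -40, -33] 0.0
10 135 [0.0019, 0.0019, -0.0524] [1.41, -1.41, -0.0] J [11, 26, -22, 15, -40, -36] 0.0
12 135 [0.003, 0.003, -0.0627] [1.7, -1.7, -0.0] J [12, 25, -23, 18, -39, -40] 0.0
14 135 [0.0044, 0.0044, -0.073] [1.98, -1.98, 0.0] J [13, 24, -25, 22, -39, -44] 0.0
16 135 [0.0061, 0.0061, -0.0833] [2.26, -2.26, -0.0] J [14, 23, -27, 25, -38, -48] 0.0
18 135 [0.008, 0.008, -0.0934] [2.55, -2.55, 0.0] J [15, 22, -29, 29, -38, -51] 0.0
20 135 [0.0102, 0.0102, -0.1034] [2.83, -2.83, 0.0] J [16, 20, -30, 32, -39, -55] 0.0
22.5 135 [0.0132, 0.0132, -0.1158] [3.18, -3.18, -0.0] J [17, 19, -32, 36, -39, -60] 0.0
25 135 [0.0166, 0.0166, -0.128] [3.54, -3.54, -0.0] J [19, 18, -34, 40, -40, -64] 0.0
30 135 [0.0246, 0.0246, -0.1517] [4.24, -4.24, 0.0] J [22, 16, -37, 47, -42, -72] 0.0
35 135 [0.034, 0.034, -0.1744] [4.95, -4.95, 0.0] J [25, 14, -39, 52, -46, -79] 0.0
40 135 [0.0447, 0.0447, -0.1957] [5.66, -5.66, -0.0] J [28, 13, -41, 56, -51, -85] 0.0
45 135 [0.0567, 0.0567, -0.2157] [6.36, -6.36, 0.0] J [32, 12, -42, 59, -55, -90] 0.0
```

Tray wall pinched at 9.5 mm. Tilting about the low corner, gently at first, then checking force and image.

```bash
python3 -m jog '[[[0,0,-0.005],[0.11,-0.11,0]],[[0,0,-0.011],[0.28,-0.28,0]],[[0,0,-0.017],[0.43,-0.43,0]],[[0,0,-0.022],[0.57,-0.57,0]],[[0,0,-0.027],[0.71,-0.71,0]],[[0,0,-0.032],[0.85,-0.85,0]],[[0.001,0.001,-0.038],[0.99,-0.99,0]],[[0.001,0.001,-0.043],[1.13,-1.13,0]],[[0.001,0.001,-0.048],[1.27,-1.27,0]],[[0.002,0.002,-0.053],[1.41,-1.41,0]]]'
python3 - <<'E'
from plan import *
st()
P,d=r.capture("scene");P2,d2=r.capture("top")
np.savez("v13.npz",P=P,d=d,P2=P2,d2=d2)
s=r.sense();t=np.array(s['tcp_pos']);Rr=np.array(s['ee_rot'])
# predicted tray corners from measured tool pose (tray rigid in hand)
G=np.c_[[-1,0,0],[0,1,0],[0,0,-1]].astype(float)
T=Rr@G.T; tip=t-.041*Rr[:,2]; org=tip-T@np.array([.095,-.095,.03])
im=[]
for n,pp,o in(("scene",P,(250,110)),("top",P2,(155,110))):
    q=cv2.resize(pp[o[1]:o[1]+140,o[0]:o[0]+140],None,fx=2.8,fy=2.8)
    for c in [(-100,135),(-100,-135),(100,135),(100,-135)]:
        a=(proj(n,org+T@np.array([c[0],c[1],65])/1)[0]-o)*2.8 if 0 else (proj(n,org+T@(np.array([c[0],c[1],65])/1000))[0]-o)*2.8
        cv2.circle(q,tuple(int(v) for v in a),3,(0,0,255),-1)
    im.append(q)
print("low corner",(org+T@K).round(4),Kw.round(4))
cv2.imwrite("pics/s13.png",np.hstack(im))
E
```

```text
time_s: 23.27
tcp_pos: [0.6133, -0.0935, 0.0422]
ee_rot: [[-0.965, 0.246, 0.094], [0.231, 0.961, -0.151], [-0.127, -0.124, -0.984]]
wrist_force: [0.7, -2.1, -2.4]
gripper_width: 0.108
t 23.27 J [ 11.3  26.1 -21.9  15.2 -39.3 -36.7] tcp [ 0.6133 -0.0935  0.0422] F [ 0.7 -2.1 -2.4] M [0.06 0.06 0.06] w 9.4 z [ 0.094 -0.151 -0.984] x [-0.965  0.231 -0.127]
low corner [4.803e-01 1.745e-01 4.000e-04] [0.4816 0.1738 0.    ]
```

View pics/s13.png

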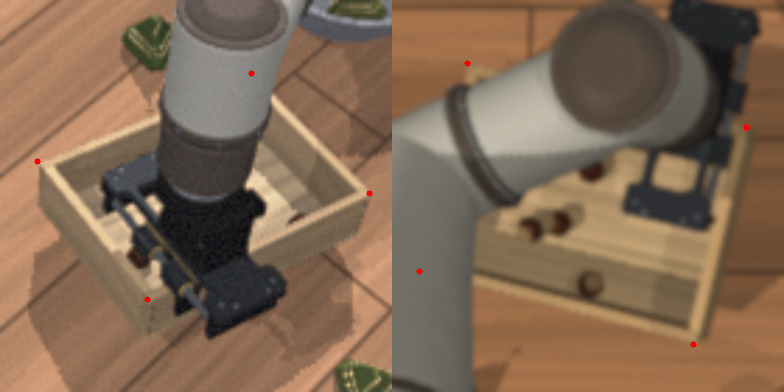

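Run:
```python
from plan import *
B=pose(10,135,(.095,-.095,.03),180)
plan([13,16,19,22,25],135,base=B)
B=pose(25,135,(.095,-.095,.03),180)
plan([28,31,34,37,40],135,base=B)
```

```text
13 135 [-0.0001, -0.0001, -0.0157] [0.42, -0.42, -0.0] J [13, 24, -24, 20, -39, -42] 0.0
16 135 [0.0004, 0.0004, -0.0315] [0.85, -0.85, 0.0] J [14, 23, -27, 25, -38, -48] 0.0
19 135 [0.0014, 0.0014, -0.0471] [1.27, -1.27, 0.0] J [16, 21, -29, 30, -38, -53] 0.0
22 135 [0.003, 0.003, -0.0627] [1.7, -1.7, 0.0] J [17, 19, -32, 35, -39, -59] 0.0
25 135 [0.0052, 0.0052, -0.0782] [2.12, -2.12, 0.0] J [19, 18, -34, 40, -40, -64] 0.0
28 135 [-0.0001, -0.0001, -0.0157] [0.42, -0.42, -0.0] J [20, 17, -36, 44, -41, -69] 0.0
31 135 [0.0004, 0.0004, -0.0315] [0.85, -0.85, 0.0] J [22, 15, -37, 48, -43, -74] 0.0
34 135 [0.0014, 0.0014, -0.0471] [1.27, -1.27, -0.0] J [24, 14, -38, 51, -45, -78] 0.0
37 135 [0.003, 0.003, -0.0627] [1.7, -1.7, -0.0] J [26, 14, -40, 54, -48, -81] 0.0
40 135 [0.0052, 0.0052, -0.0782] [2.12, -2.12, -0.0] J [28, 13, -41, 56, -51, -85] 0.0
```

```bash
python3 -m jog '[[[0,0,-0.008],[0.21,-0.21,0]],[[0,0,-0.0155],[0.42,-0.42,0]],[[0,0,-0.0235],[0.63,-0.63,0]],[[0,0,-0.0315],[0.85,-0.85,0]],[[0.001,0.001,-0.039],[1.06,-1.06,0]],[[0.001,0.001,-0.047],[1.27,-1.27,0]],[[0.002,0.002,-0.055],[1.48,-1.48,0]],[[0.003,0.003,-0.063],[1.7,-1.7,0]],[[0.004,0.004,-0.07],[1.9,-1.9,0]],[[0.005,0.005,-0.078],[2.12,-2.12,0]]]'
python3 - <<'E'
from plan import *
st()
P,d=r.capture("scene");P2,d2=r.capture("top")
s=r.sense();t=np.array(s['tcp_pos']);Rr=np.array(s['ee_rot'])
G=np.c_[[-1,0,0],[0,1,0],[0,0,-1]].astype(float)
T=Rr@G.T; tip=t-.041*Rr[:,2]; org=tip-T@np.array([.095,-.095,.03])
im=[]
for n,pp,o in(("scene",P,(250,90)),("top",P2,(155,110))):
    q=cv2.resize(pp[o[1]:o[1]+140,o[0]:o[0]+140],None,fx=2.8,fy=2.8)
    for c in [(-100,135),(-100,-135),(100,135),(100,-135)]:
        a=(proj(n,org+T@(np.array([c[0],c[1],65])/1000))[0]-o)*2.8
        cv2.circle(q,tuple(int(v) for v in a),3,(0,0,255),-1)
    im.append(q)
print("low corner",(org+T@K).round(4),Kw.round(4))
cv2.imwrite("pics/s14.png",np.hstack(im))
E
```

```text
time_s: 24.2
tcp_pos: [0.6022, -0.0757, 0.1176]
ee_rot: [[-0.936, 0.276, 0.221], [0.183, 0.914, -0.363], [-0.302, -0.299, -0.905]]
wrist_force: [0.2, 0.9, -3.9]
gripper_width: 0.114
t 24.2 J [ 18.7  17.8 -34.2  40.5 -39.6 -64.7] tcp [ 0.6022 -0.0757  0.1176] F [ 0.2  0.9 -3.9] M [1.2  0.67 0.04] w 9.9 z [ 0.221 -0.363 -0.905] x [-0.936  0.183 -0.302]
low corner [0.4803 0.1743 0.0006] [0.4816 0.1738 0.    ]
```

View pics/s14.png

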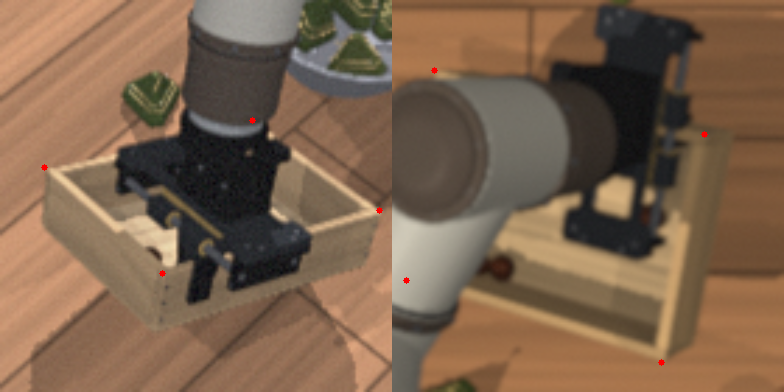

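```bash
python3 -m jog '[[[0,0,-0.008],[0.21,-0.21,0]],[[0,0,-0.0155],[0.42,-0.42,0]],[[0,0,-0.0235],[0.63,-0.63,0]],[[0,0,-0.0315],[0.85,-0.85,0]],[[0.001,0.001,-0.039],[1.06,-1.06,0]],[[0.001,0.001,-0.047],[1.27,-1.27,0]],[[0.002,0.002,-0.055],[1.48,-1.48,0]],[[0.003,0.003,-0.063],[1.7,-1.7,0]],[[0.004,0.004,-0.07],[1.9,-1.9,0]],[[0.005,0.005,-0.078],[2.12,-2.12,0]]]'
cat > look.py <<'E'
import sys
from plan import *
def look(name):
    st()
    P,d=r.capture("scene");P2,d2=r.capture("top")
    s=r.sense();t=np.array(s['tcp_pos']);Rr=np.array(s['ee_rot'])
    G=np.c_[[-1,0,0],[0,1,0],[0,0,-1]].astype(float)
    T=Rr@G.T; tip=t-.041*Rr[:,2]; org=tip-T@np.array([.095,-.095,.03])
    im=[]
    for n,pp,o in(("scene",P,(250,70)),("top",P2,(145,110))):
        q=cv2.resize(pp[o[1]:o[1]+150,o[0]:o[0]+150],None,fx=2.6,fy=2.6)
        for c in [(-100,135),(-100,-135),(100,135),(100,-135)]:
            a=(proj(n,org+T@(np.array([c[0],c[1],65])/1000))[0]-o)*2.6
            cv2.circle(q,tuple(int(v) for v in a),2,(0,0,255),-1)
        im.append(q)
    print("low corner",(org+T@K).round(4),Kw.round(4),"tilt",np.degrees(np.arccos(T[2,2])).round(1),"down dir tray",np.degrees(np.arctan2(-T[2,1],-T[2,0])).round(1))
    cv2.imwrite(f"pics/{name}.png",np.hstack(im))
    np.savez(name+".npz",P=P,d=d,P2=P2,d2=d2,T=T,org=org)
look(sys.argv[1])
E
python3 look.py s15
```

```text
time_s: 25.13
tcp_pos: [0.5816, -0.0421, 0.1849]
ee_rot: [[-0.884, 0.327, 0.333], [0.099, 0.829, -0.551], [-0.456, -0.454, -0.766]]
wrist_force: [-0.9, 1.0, -4.6]
gripper_width: 0.109
t 25.13 J [ 27.9  12.8 -41.1  56.7 -50.2 -85.2] tcp [ 0.5816 -0.0421  0.1849] F [-0.9  1.  -4.6] M [ 1.77  0.91 -0.02] w 9.5 z [ 0.333 -0.551 -0.766] x [-0.884  0.099 -0.456]
low corner [4.805e-01 1.743e-01 3.000e-04] [0.4816 0.1738 0.    ] tilt 40.1 down dir tray 135.1
```

View pics/s15.png

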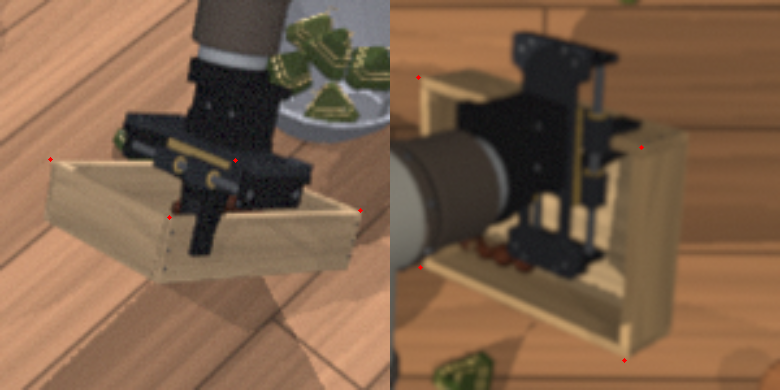

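At about 40° tilt, several chestnuts lie along the near wall, at (465–525, 245–265) in the top half. The low corner (420,268) is partly hidden by the arm. I'll tilt to 46°, pause and look again.

```bash
python3 - <<'E'
from plan import *
B=pose(40,135,(.095,-.095,.03),180)
plan([43,46],135,base=B)
E
python3 -m jog '[[[0,0,-0.008],[0.21,-0.21,0]],[[0,0,-0.0155],[0.42,-0.42,0]],[[0,0,-0.0235],[0.63,-0.63,0]],[[0,0,-0.0315],[0.85,-0.85,0]],[[0,0,-0.0315],[0.85,-0.85,0]],[[0,0,-0.0315],[0.85,-0.85,0]],[[0,0,-0.0315],[0.85,-0.85,0]],[[0,0,-0.0315],[0.85,-0.85,0]],[[0,0,-0.0315],[0.85,-0.85,0]],[[0,0,-0.0315],[0.85,-0.85,0]]]'
python3 look.py s16
```

```text
43 135 [-0.0001, -0.0001, -0.0157] [0.42, -0.42, 0.0] J [31, 12, -42, 58, -53, -88] 0.0
46 135 [0.0004, 0.0004, -0.0315] [0.85, -0.85, 0.0] J [33, 12, -42, 60, -57, -91] 0.0
time_s: 26.07
tcp_pos: [0.5712, -0.025, 0.2094]
ee_rot: [[-0.858, 0.353, 0.373], [0.056, 0.785, -0.617], [-0.51, -0.508, -0.693]]
wrist_force: [-0.1, 0.7, -6.1]
gripper_width: 0.114
t 26.07 J [ 32.6  12.  -42.7  60.  -56.3 -91.1] tcp [ 0.5712 -0.025   0.2094] F [-0.1  0.7 -6.1] M [ 2.2   1.17 -0.  ] w 9.9 z [ 0.373 -0.617 -0.693] x [-0.858  0.056 -0.51 ]
low corner [0.481  0.1732 0.0007] [0.4816 0.1738 0.    ] tilt 46.1 down dir tray 135.1
```

View pics/s16.png

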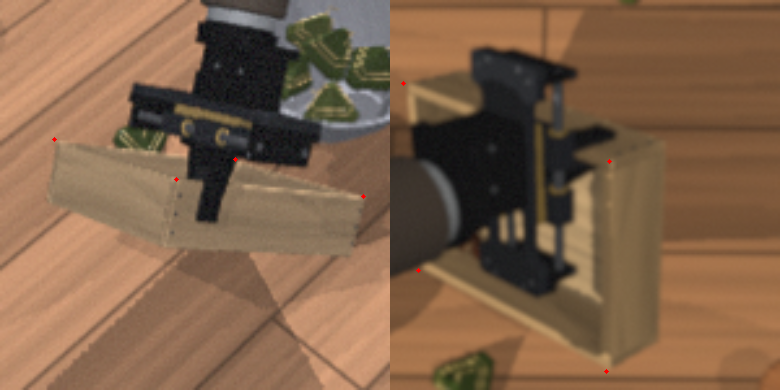

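Run:
```python
import numpy as np,cv2
f=np.load("s16.npz");g=np.load("s15.npz")
cv2.imwrite("pics/c16.png",np.hstack([cv2.resize(x["P2"][185:230,145:200],None,fx=7,fy=7,interpolation=cv2.INTER_CUBIC) for x in(g,f)]))
```

```text
(no output)
```

View pics/c16.png

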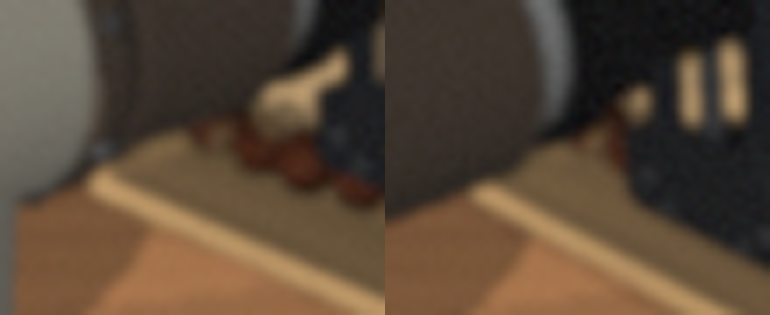

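Run:
```python
from h import *
for n in("s15","s16"):
    f=np.load(n+".npz");T=f["T"];o=f["org"]
    for X in((-90,125,6),(-76,111,17),(-76,83,17),(-76,55,17),(-76,27,17),(-76,-1,17),(-90,125,65)):
        a=(proj("top",o+T@(np.array(X)/1000))[0]-[145,185])*7;print(n,X,a.round(0))
```

```text
s15 (-90, 125, 6) [214. 138.]
s15 (-76, 111, 17) [219. 123.]
s15 (-76, 83, 17) [270. 145.]
s15 (-76, 55, 17) [323. 167.]
s15 (-76, 27, 17) [378. 190.]
s15 (-76, -1, 17) [434. 213.]
s15 (-90, 125, 65) [ 98. 180.]
s16 (-90, 125, 6) [213. 138.]
s16 (-76, 111, 17) [212. 127.]
s16 (-76, 83, 17) [259. 150.]
s16 (-76, 55, 17) [308. 174.]
s16 (-76, 27, 17) [359. 199.]
s16 (-76, -1, 17) [410. 224.]
s16 (-90, 125, 65) [ 90. 188.]
```

At 40° four chestnuts sat in a row along the near wall. Their observed positions match a row packed from corner_left, whose projection is (214,138) in the crop. The other two are hidden. I'll swing the tilt direction more toward the left wall and then back, to shake them together and get other views.

Run:
```python
from plan import *
B=pose(46,135,(.095,-.095,.03),180)
for dg in (125,115,105,100):plan([46],dg,base=B)
for dg in (150,165):plan([46],dg,base=B)
for th in(35,40):plan([th],105,base=B)
```

```text
46 125 [-0.0109, 0.0097, 0.0011] [0.92, 1.1, -0.61] J [34, 18, -34, 51, -64, -82] 0.0
46 115 [-0.0199, 0.0193, 0.0105] [1.65, 2.35, -1.2] J [34, 23, -25, 45, -71, -74] 0.0
46 105 [-0.0256, 0.0277, 0.0273] [2.15, 3.72, -1.76] J [32, 29, -16, 40, -76, -66] 0.0
46 100 [-0.0267, 0.0313, 0.0382] [2.31, 4.44, -2.03] J [30, 31, -12, 37, -79, -63] 0.0
46 150 [0.0167, -0.0121, 0.0139] [-1.71, -1.31, 0.91] J [23, 5, -54, 81, -42, -106] 0.0
46 165 [0.0309, -0.0171, 0.0444] [-3.72, -2.15, 1.76] J [-1, 2, -59, 118, -24, -126] 0.097
35 105 [-0.007, 0.0234, 0.076] [0.09, 4.43, -1.36] J [26, 27, -19, 35, -66, -60] 0.0
40 105 [-0.0159, 0.0242, 0.054] [1.03, 4.11, -1.54] J [28, 27, -18, 37, -70, -63] 0.0
```

```bash
python3 -m jog '[[[-0.005,0.005,0],[0.46,0.55,-0.3]],[[-0.011,0.01,0.001],[0.92,1.1,-0.6]],[[-0.0155,0.0145,0.005],[1.3,1.7,-0.9]],[[-0.02,0.019,0.0105],[1.65,2.35,-1.2]],[[-0.023,0.0235,0.018],[1.9,3,-1.5]],[[-0.0255,0.028,0.027],[2.15,3.7,-1.75]],[[-0.0255,0.028,0.027],[2.15,3.7,-1.75]],[[-0.0255,0.028,0.027],[2.15,3.7,-1.75]],[[-0.0255,0.028,0.027],[2.15,3.7,-1.75]],[[-0.0255,0.028,0.027],[2.15,3.7,-1.75]]]'
python3 look.py s17
```

```text
time_s: 27.0
tcp_pos: [0.6126, -0.0208, 0.1903]
ee_rot: [[-0.968, 0.25, 0.018], [0.161, 0.675, -0.72], [-0.192, -0.694, -0.694]]
wrist_force: [0.4, 1.1, -3.4]
gripper_width: 0.113
t 27.0 J [ 31.5  28.2 -17.2  39.9 -76.1 -66.7] tcp [ 0.6126 -0.0208  0.1903] F [ 0.4  1.1 -3.4] M [ 2.3  -0.04 -0.05] w 9.9 z [ 0.018 -0.72  -0.694] x [-0.968  0.161 -0.192]
low corner [0.481  0.1738 0.0011] [0.4816 0.1738 0.    ] tilt 46.1 down dir tray 105.5
```

View pics/s17.png

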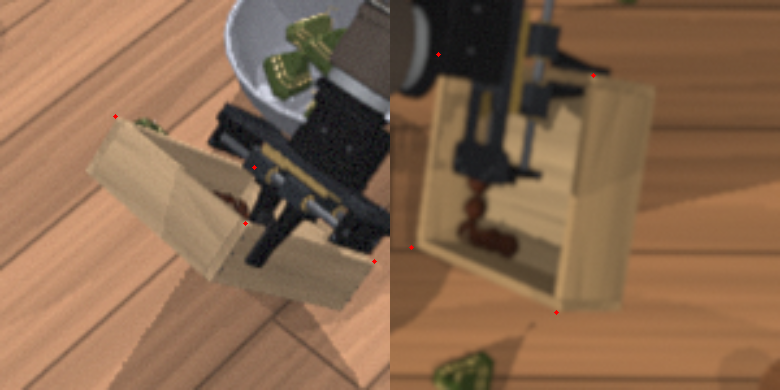

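Run:
```python
from h import *
f=np.load("s17.npz");T=f["T"];o=f["org"]
o0=np.array([150,165]);q=cv2.resize(f["P2"][165:225,150:220],None,fx=9,fy=9,interpolation=cv2.INTER_CUBIC)
q=cv2.convertScaleAbs(q,alpha=1.5,beta=15)
a=(proj("top",o+T@np.array([-.09,.125,.006]))[0]-o0)*9;cv2.circle(q,tuple(int(v) for v in a),4,(0,0,255),-1)
cv2.imwrite("pics/c17.png",q)
```

```text
(no output)
```

View pics/c17.png

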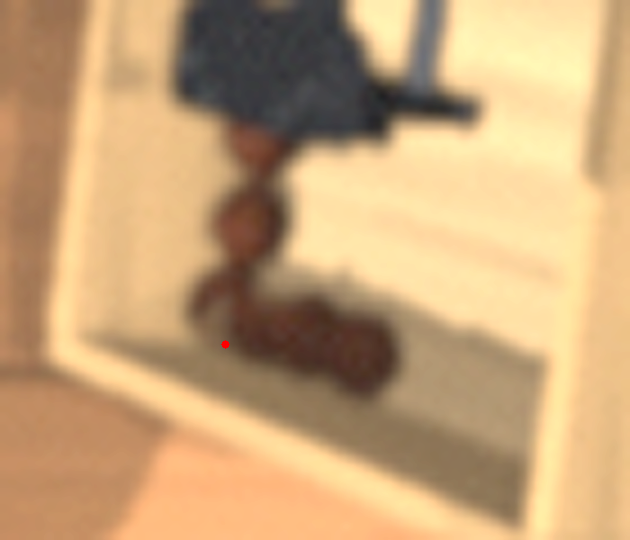

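All six are visible in an L packed into corner_left. Top crop: (210,300) in the corner; (260,330), (310,335), (365,350) along the near wall; (250,220), (260,145) along the left wall. Now swinging back so the corner is the clear low point.

Run:
```python
from plan import *
B=pose(46,105.5,(.095,-.095,.03),180)
plan([45.5],110,base=B);plan([45],115,base=B);plan([44],121,base=B);plan([43],127,base=B)
```

```text
45.5 110 [0.005, -0.0043, -0.0039] [-0.29, -0.58, 0.27] J [32, 26, -21, 42, -73, -70] 0.0
45 115 [0.0108, -0.0089, -0.0065] [-0.66, -1.2, 0.57] J [33, 23, -25, 44, -70, -73] 0.0
44 121 [0.0172, -0.0137, -0.0048] [-1.23, -1.85, 0.9] J [33, 20, -30, 48, -65, -77] 0.0
43 127 [0.023, -0.0177, -0.0002] [-1.86, -2.43, 1.21] J [32, 16, -35, 51, -60, -81] 0.0
```

```bash
python3 -m jog '[[[0.0025,-0.002,-0.002],[-0.15,-0.3,0.14]],[[0.005,-0.004,-0.004],[-0.29,-0.58,0.27]],[[0.008,-0.0065,-0.005],[-0.48,-0.9,0.42]],[[0.011,-0.009,-0.0065],[-0.66,-1.2,0.57]],[[0.014,-0.0115,-0.006],[-0.95,-1.5,0.73]],[[0.017,-0.0135,-0.005],[-1.23,-1.85,0.9]],[[0.02,-0.016,-0.0025],[-1.55,-2.15,1.05]],[[0.023,-0.0177,0],[-1.86,-2.43,1.21]],[[0.023,-0.0177,0],[-1.86,-2.43,1.21]],[[0.023,-0.0177,0],[-1.86,-2.43,1.21]]]'
python3 look.py s18
```

```text
time_s: 27.93
tcp_pos: [0.5858, -0.0294, 0.1987]
ee_rot: [[-0.907, 0.326, 0.265], [0.093, 0.772, -0.629], [-0.41, -0.546, -0.731]]
wrist_force: [-0.0, 0.5, -3.4]
gripper_width: 0.11
t 27.93 J [ 31.7  16.3 -35.1  51.4 -59.6 -81.3] tcp [ 0.5858 -0.0294  0.1987] F [-0.   0.5 -3.4] M [1.94 0.8  0.03] w 9.6 z [ 0.265 -0.629 -0.731] x [-0.907  0.093 -0.41 ]
low corner [0.4817 0.1735 0.0009] [0.4816 0.1738 0.    ] tilt 43.1 down dir tray 126.8
```

View pics/s18.png

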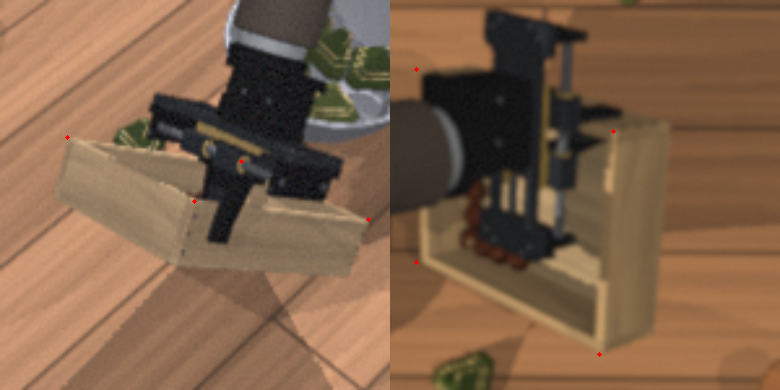

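```bash
python3 -m jog '[[[0.0004,0.0005,0.0007],[0,0,0]],[[0.0008,0.001,0.0015],[0,0,0]],[[0.0012,0.0016,0.0022],[0,0,0]],[[0.0012,0.0016,0.0022],[0,0,0]],[[0.0012,0.0016,0.0022],[0,0,0]],[[0.0012,0.0016,0.0022],[0,0,0]],[[0.0012,0.0016,0.0022],[0,0,0]],[[0.0012,0.0016,0.0022],[0,0,0]],[[0.0012,0.0016,0.0022],[0,0,0]],[[0.0012,0.0016,0.0022],[0,0,0]]]'
python3 look.py s19
python3 - <<'E'
from h import *
for n in("s18","s19"):
    f=np.load(""+n+".npz");T=f["T"];o=f["org"]
    # depth check of tray walls outer surfaces in tray frame
    for cam,d in(("top",f["d2"]),("scene",f["d"])):
        W,uv=cloud(cam,d,np.ones(d.shape,bool));L=(W-o)@T
        k=(abs(L[:,0])<.13)&(abs(L[:,1])<.16)&(L[:,2]>.058)&(L[:,2]<.07)
        print(n,cam,k.sum(),np.percentile(L[k],[1,99],axis=0).round(3).tolist())
    # right outer wall plane (y=-.135), near outer wall (x=-.1)
    W,uv=cloud("scene",f["d"],np.ones(f["d"].shape,bool));L=(W-o)@T
    k=(abs(L[:,0])<.085)&(abs(L[:,1]+.135)<.01)&(L[:,2]>.008)&(L[:,2]<.055);print("right wall y med",np.median(L[k][:,1]).round(4),np.polyfit(L[k][:,0],L[k][:,1],1).round(3),np.polyfit(L[k][:,2],L[k][:,1],1).round(3))
    k=(abs(L[:,1])<.12)&(abs(L[:,0]-.1)<.01)&(L[:,2]>.008)&(L[:,2]<.055);print("far wall x med",np.median(L[k][:,0]).round(4),np.polyfit(L[k][:,1],L[k][:,0],1).round(3))
E
```

```text
time_s: 28.87
tcp_pos: [0.5874, -0.0297, 0.1969]
ee_rot: [[-0.907, 0.328, 0.265], [0.093, 0.77, -0.631], [-0.411, -0.548, -0.729]]
wrist_force: [2.1, -5.1, 4.5]
gripper_width: 0.108
t 28.87 J [ 31.6  16.6 -35.2  51.8 -59.5 -81.6] tcp [ 0.5874 -0.0297  0.1969] F [ 2.1 -5.1  4.5] M [-0.32  0.03  0.13] w 9.4 z [ 0.265 -0.631 -0.729] x [-0.907  0.093 -0.411]
low corner [ 0.483   0.1725 -0.0013] [0.4816 0.1738 0.    ] tilt 43.2 down dir tray 126.9
s18 top 909 [[-0.098, -0.138, 0.058], [0.111, 0.133, 0.068]]
s18 scene 691 [[-0.097, -0.139, 0.058], [0.113, 0.13, 0.069]]
right wall y med -0.1363 [ 0.001 -0.136] [ 0.007 -0.137]
far wall x med 0.1003 [-0.008  0.101]
s19 top 966 [[-0.098, -0.138, 0.058], [0.111, 0.132, 0.068]]
s19 scene 729 [[-0.096, -0.139, 0.058], [0.114, 0.131, 0.069]]
right wall y med -0.1361 [ 0.007 -0.136] [-0.001 -0.136]
far wall x med 0.1003 [-0.012  0.1  ]
```

The corner is confirmed in contact: 3 mm down moved Fz from −3.4 to +4.5 N. Backing off about 2 mm for a gentle rest, then a final check.

```bash
python3 -m jog '[[[-0.0004,-0.0005,-0.0007],[0,0,0]],[[-0.0008,-0.0011,-0.0015],[0,0,0]],[[-0.0008,-0.0011,-0.0015],[0,0,0]],[[-0.0008,-0.0011,-0.0015],[0,0,0]],[[-0.0008,-0.0011,-0.0015],[0,0,0]],[[-0.0008,-0.0011,-0.0015],[0,0,0]],[[-0.0008,-0.0011,-0.0015],[0,0,0]],[[-0.0008,-0.0011,-0.0015],[0,0,0]],[[-0.0008,-0.0011,-0.0015],[0,0,0]],[[-0.0008,-0.0011,-0.0015],[0,0,0]]]'
python3 look.py s20
python3 - <<'E'
from h import *
f=np.load("s20.npz")
q=cv2.resize(f["P2"][160:225,150:220],None,fx=6,fy=6,interpolation=cv2.INTER_CUBIC);q=cv2.convertScaleAbs(q,alpha=1.5,beta=15)
a=(proj("top",f["org"]+f["T"]@np.array([-.09,.125,.006]))[0]-[150,160])*6;cv2.circle(q,tuple(int(v) for v in a),3,(0,0,255),-1)
cv2.imwrite("pics/c20.png",q);cv2.imwrite("pics/s20full.png",f["P"]);cv2.imwrite("pics/t20full.png",f["P2"])
E
```

```text
time_s: 29.8
tcp_pos: [0.5865, -0.0293, 0.1974]
ee_rot: [[-0.907, 0.326, 0.265], [0.094, 0.771, -0.63], [-0.41, -0.547, -0.73]]
wrist_force: [1.8, -5.0, 3.3]
gripper_width: 0.114
t 29.8 J [ 31.6  16.5 -35.1  51.5 -59.6 -81.4] tcp [ 0.5865 -0.0293  0.1974] F [ 1.8 -5.   3.3] M [-0.25 -0.11  0.04] w 9.9 z [ 0.265 -0.63  -0.73 ] x [-0.907  0.094 -0.41 ]
low corner [ 4.817e-01  1.732e-01 -3.000e-04] [0.4816 0.1738 0.    ] tilt 43.1 down dir tray 126.8
```

View pics/c20.png

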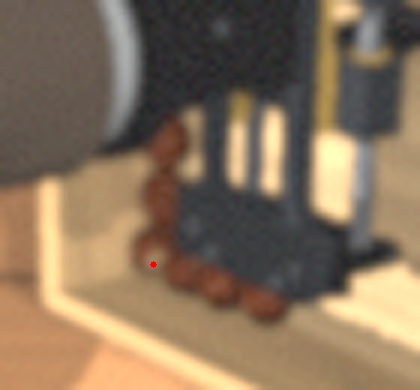

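View pics/t20full.png

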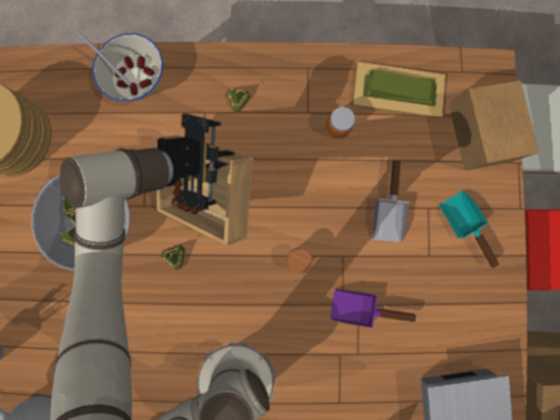

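View pics/s20full.png

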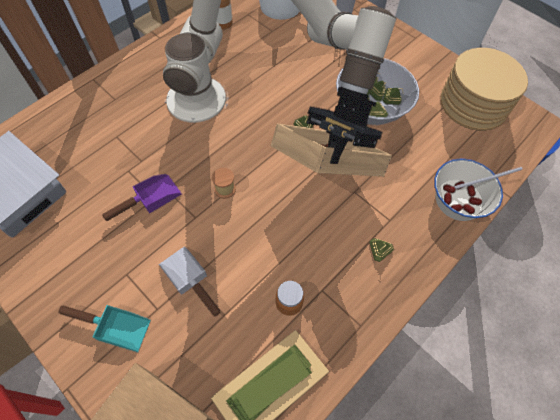

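```bash
python3 -m jog '[[[-0.0003,-0.0004,-0.0005],[0,0,0]],[[-0.0006,-0.0008,-0.0011],[0,0,0]],[[-0.0006,-0.0008,-0.0011],[0,0,0]],[[-0.0006,-0.0008,-0.0011],[0,0,0]],[[-0.0006,-0.0008,-0.0011],[0,0,0]],[[-0.0006,-0.0008,-0.0011],[0,0,0]],[[-0.0006,-0.0008,-0.0011],[0,0,0]],[[-0.0006,-0.0008,-0.0011],[0,0,0]],[[-0.0006,-0.0008,-0.0011],[0,0,0]],[[-0.0006,-0.0008,-0.0011],[0,0,0]]]'
python3 - <<'E'
from h import *
f=np.load("s20.npz");T=f["T"];o=f["org"]
cal=r.calibration("top");R=np.array(cal['R']);c=-R.T@cal['t']
uv=np.array([[152,245],[185,268],[218,285],[262,303],[160,195],[168,140]])/6+[150,160]
d=np.c_[undist(cal,uv),np.ones(6)]@R
oc=T.T@(c-o);dd=d@T
L=oc+dd*((.017-oc[2])/dd[:,2])[:,None]
print((L*1000).round(0),(np.hypot(L[:,0]+.09,L[:,1]-.125)*1000).round(0))
st()
E
```

```text
time_s: 30.73
tcp_pos: [0.5863, -0.0289, 0.1981]
ee_rot: [[-0.908, 0.326, 0.264], [0.094, 0.772, -0.629], [-0.409, -0.546, -0.731]]
wrist_force: [0.4, -2.8, -0.9]
gripper_width: 0.11
[[-74. 112.  17.]
 [-78.  88.  17.]
 [-79.  65.  17.]
 [-78.  36.  17.]
 [-49. 107.  17.]
 [-22. 102.  17.]] [20. 38. 61. 90. 45. 72.]
t 30.73 J [ 31.7  16.4 -35.   51.4 -59.6 -81.2] tcp [ 0.5863 -0.0289  0.1981] F [ 0.4 -2.8 -0.9] M [0.9  0.4  0.02] w 9.6 z [ 0.264 -0.629 -0.731] x [-0.908  0.094 -0.409]
```

All six chestnuts lie 20 to 90 mm from corner_left in contact with their neighbours. Wrist Fz is −0.9 N, so the corner carries most of the weight. Handing in.

Run:
```python
from h import *
print(r.finish_job()); st()
```

```text
the job is handed in; nothing more can be done
None
the job is handed in; nothing more can be done
```

I tipped the scoop's three chestnuts into the tray and laid the empty scoop flat back where it had been. Then I pinched the tray's far wall near its right end and tilted the tray about its near-left corner, on the basin's side. I handed in at about 31 s, holding it at 43°.

**Last checks**
- **Chestnuts:** all six were visible, packed in an L at corner_left, about 20, 38, 45, 61, 72 and 90 mm from it. Nothing spilled.
- **Low corner:** it rests on the table. Lowering the tray 3 mm moved the wrist force from −3.4 to +4.5 N; I then eased back to −0.9 N.
- **Other things:** the scoop's pan measured level just after I released it. In the last pictures everything else stood where it had been, and nothing purple or turquoise was touched.

**What went wrong or disagreed**
- **Reported tool position:** the fingertips sat about 41 mm short of the reported tool point, so the first scoop grasp closed on air. I measured the offset with the camera and corrected for it.
- **First pour:** it stopped at 32° with two joints at the ends of their ranges. The scoop had already emptied by then, so I backed out.
- **Hidden corner:** the arm hid the corner at first, so I swung the tilt direction briefly to see and gather all six.

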